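Close the rinse tank: cap on the slanted camlock neck, both cam arms down

TASK

Close the rinse-water tank for transport: pick the camlock cap up by its blue lug, push it squarely onto the slanted brass adaptor against the stiff rubber seal until it is fully home with both red-ended cam arms still up, then swing the arms all the way down along the neck one after the other, so that the cap is locked. Let go, and leave the bottle and the blue brush that stand near the work where they are.

Things in the scene. Friction and masses are not known exactly. Their poses are not given: they have to be found in the camera images.
- tank: Low steel rinse-water tank, 190 (x) x 170 (y) x 47 mm high, fixed to the table. Origin: centre of its underside. Its slanted neck rises from its lid at 30 mm on its own +x side and leans 30 degrees from vertical towards its own -x (towards the robot, give or take its yaw).
- adaptor: Round brass grooved adaptor ending the tank's neck, fixed. Origin: centre of its top face; z points out along the slanted axis, y is level, across the neck. Collar 52 mm diameter, 19.5 mm long, top edge chamfered from 42 mm; then a 38 mm groove down to 43 mm, a 52 mm shoulder to 60 mm, a 44 mm neck with a 58 mm ring (64 to 74 mm below the top). The neck meets the tank's lid 112 mm below.
- seal (a joint): Press travel of the black rubber seal, a disc of 36 mm diameter that stands 4 mm proud of the adaptor's top face; 0 untouched, 0.004 pressed flush, as it is when the cap is home. It takes about 8 N to press and stays pressed.
- cap: Loose metal camlock cap, about 0.26 kg, mouth down on the table. Origin: centre of the mouth; z from mouth to closed top. Skirt 70 mm outside, 55.6 mm inside; top 64 mm above the mouth; on it a blue lug 16 mm thick (x), 42 mm long (y), up to 91 mm above the mouth. Cam arms on its +y and -y sides. Home: ceiling on the adaptor's top face, axes in line, turned any way about the axis.
- cap_grip (a point): Grip point in the middle of the blue lug, 78 mm above the cap's mouth, on its axis (fingers close along the cap's x; grip firmly, as the cap can swing about the finger pads).
- cap_seat (a point): Centre of the cap's inner ceiling, 55.5 mm above its mouth; it meets the adaptor's origin when the cap is home.
- cam_a (a joint): Brass cam arm on the cap's +y side, 18 mm wide, red end with finger loop 76 mm from the pivot. 0: down, pointing from closed top to mouth (down along the neck); 1.57: straight out; 2.3: stop, slanting up. Stays where left (friction 0.06 N m). Its cam enters the groove as it comes down; it may jam if the cap is not home.
- cam_b (a joint): The same cam arm on the cap's -y side, same values. Pushing an arm off its middle can turn the cap about the neck, so look again before the second arm.
- cam_a_pivot (a point): Pivot of cam_a: 37 mm from the cap's axis on +y, 30 mm above the mouth. The arm swings in the cap's y-z plane. When down, the arm's flat outer face is 7 mm farther out than the pivot as far as 50 mm below it; the red end then flares outwards by 20 degrees.
- cam_b_pivot (a point): Pivot of cam_b: 37 mm from the cap's axis on -y, 30 mm above the mouth. Else as cam_a_pivot.
- cam_a_tip (a point): Point in the red end of cam_a, 62 mm along the arm from its pivot, in mid-thickness.
- cam_b_tip (a point): The same point of cam_b.
- bottle: White squeeze bottle with a green cap, 62 mm wide, 156 mm high, loose, standing a little behind and right of the tank (a like one stands far back, out of reach). Origin: centre of its underside. Bystander.
- brush: Brush with blue back, 43 x 150 x 40 mm, loose. Origin: centre of its underside. Bystander.

How it is judged (in metres and radians):
On the way, in this order (a step that is already met when the one before it is completed fails the run):
1. the cap is pushed home on the adaptor (ceiling within 2.5 mm of the top face, axes within 5 degrees), both arms still up (over 1.2 rad) (z of cap_seat in the frame of adaptor below 0.0025 m and distance between cap_seat and adaptor below 0.006 m and angle between the z axis of cap and the z axis of adaptor, either way round below 0.087 rad and value of joint each of cam_a, cam_b above 1.2 rad), for 0.2 s.
2. one arm is down (under 0.2 rad), the other still up (over 1.0 rad) (((value of joint cam_a below 0.2 rad and value of joint cam_b above 1 rad) or (value of joint cam_b below 0.2 rad and value of joint cam_a above 1 rad))), for 0.1 s.
3. both arms are down (value of joint each of cam_a, cam_b below 0.2 rad), for 0.1 s.
At the end, for the whole second after the job is handed in: The cap is home on the adaptor (its ceiling within 2.5 mm of the adaptor's top face and within 6 mm of its centre, axes within 5 degrees), at rest, with both cam arms down (each under 0.2 rad) (all of step 3 and z of cap_seat in the frame of adaptor below 0.0025 m and distance between cap_seat and adaptor below 0.006 m and angle between the z axis of cap and the z axis of adaptor, either way round below 0.087 rad and linear speed of cap below 0.02 m/s); the robot touches nothing.
It fails at once if a bystander (bottle, brush) is shifted by more than 3 cm (distance of any of bottle, brush from where it was at the start of the episode above 0.03 m).
It fails at once if the bottle is tipped over (angle between bottle's own z axis and vertical above 0.5 rad).
It also fails if it takes over 67 s, if anything falls off the work surface, if the arm or the gripper's body presses on something with over 40 N, if the wrist force passes 120 N, or if a joint passes its speed limit or range.

ROBOT

A 7-joint arm with a two-finger parallel gripper is mounted at the origin on a cart in front of the work surface, level with it; the furniture and walls round the work are solid. World frame = base frame: x ahead of the robot, y to its left, z up, the work surface at z = 0. Lengths are in mm, angles in degrees, forces in N, time in s.
With the tool pointing down it reaches from about 350 to 775 mm from the base axis. Payload 3.1 kg.
Tool frame: the origin (TCP) lies midway between the tips of the shut fingers; the grasp point (between the pads) lies 19 mm behind it; z points along the fingers, y is the line along which they close (so a half turn about z gives the same grasp; the last joint's range is limited). The gripper opens to 85 mm and grips with 20 to 120 N. Pads are 22 mm wide; open, the fingers measure 114 mm over their backs; the gripper's body (76 mm by 85 mm) begins 54 mm behind the grasp point. The pads swing forward as they close: fully open they stand 13 mm farther back than shut.
Start: joints at [-74.009, 17.813, 0.802, 86.603, -0.252, 75.585, -1.558], TCP at [173.402, 521.966, 231.304] pointing down, gripper open.
Joint ranges: [-154.91, 154.91], [-16.99, 109.72], [-72.82, 74.43], [7.12, 147.25], [-82.49, 262.49], [11.32, 116.49], [-174.64, 174.64]. Speed limits (degrees/s): [159.86, 159.86, 180, 180, 180, 180, 180].

INTERFACE

Orientations are given as a 3x3 rotation matrix whose columns are the frame's x, y, z axes.
In Python, from station import manip gives the robot as it stands.
- The arm moves only by the shell command python3 jog.py [FORCE], which reads ROWS from standard input. ROWS is a JSON object whose key "offsets" holds a list of rows, 1 to 5 of them, each of 7 numbers: a rotation vector rx, ry, rz in units of 10 degrees, then dx, dy, dz in shares of the most that a row can go, 1 being 50 mm, then the finger opening in mm; each row shifts and turns the commanded pose from where the row before left it, along the tool's axes as they then stand; what a row does not reach is not made up. A row lasts 1/10 s, in which the tool goes at most 50 mm and 8.59 degrees, less where a joint would pass 70% of its speed; a pose out of reach is approached as far as the arm can. The fingers move at their own pace and stop on an object; FORCE is the grip in N (left out, the last holds). Time passes only in rows, so rows that do not move let the fingers close. It prints the time, the measured TCP pose, the force, the opening and the grip force at its end. Input that does not fit is refused with a message, and nothing moves.
- manip.get_state(): the state, without advancing time (a new reading comes with each control period).
- manip.snapshot(name): name is "scene" or "side" or "wrist"; returns a dict with "img" (420x560x3 uint8, red, green, blue), "fx", "fy", "cx", "cy" (pixels), "extrinsics" (4x4, takes a point from camera to world coordinates). Camera axes: x right, y up, looking along -z (the intrinsics and any distortion apply to the point x, -y, -z); pixel columns grow to the right and rows downward; lengths in mm; the calibration is good to about 2 mm. A picture is of the moment at which its call begins. There is no depth.
- manip.close_job(): hands the job in; it is judged then, once.
The state is a dict: "time": time; "joint_pos": joint angles; "qd": joint speeds; "tau": joint torques, N m; "tool_pos": TCP position; "tool_rot": TCP orientation; "ft_force": force on the tool from outside, world axes, zero at the start; "moment": the same for the moment, N m; "grip_width": finger opening in mm; "grasp_force": force on a finger pad.
Only numpy, scipy, OpenCV 4.12 (cv2) and the standard library are available. Lean on these libraries where they do the work, as an engineer would, in place of code of your own. Each camera call takes 0.05 s, during which the arm holds its last target. There are 200 camera calls.

## Working session

There is one attempt and no reset: what is moved stays moved. The work goes in short steps, Python scripts to look and compute and a shell command to move; the robot and the scene stay as the last step left them, time stands still between calls to the robot, and variables do not carry over. Pictures are saved under pics/ and viewed, at most 10 in all, crops included, and the job is handed in when it is done.

```bash
ls; mkdir -p pics; python3 - <<'E'
from station import manip
import cv2,numpy as np
np.set_printoptions(precision=3,suppress=True)
for n in ["scene","side","wrist"]:
    s=manip.snapshot(n); cv2.imwrite(f"pics/{n}0.png",s["img"][:,:,::-1]); print(n,s["fx"],s["fy"],s["cx"],s["cy"],[k for k in s]);print(s["extrinsics"])
st=manip.get_state();print(st)
E
```

```text
jog.py
pics
station.py
scene 484.2650794152919 484.2650794152919 275.36510867274114 208.54653865602734 ['img', 'fx', 'fy', 'cx', 'cy', 'extrinsics']
[[   0.665    0.42    -0.618 -203.765]
 [  -0.747    0.353   -0.564 -737.783]
 [  -0.019    0.836    0.548  763.003]
 [   0.       0.       0.       1.   ]]
side 482.7734184337418 482.7734184337418 286.1315122069073 208.90937272444972 ['img', 'fx', 'fy', 'cx', 'cy', 'extrinsics']
[[   0.848    0.249   -0.468   -8.76 ]
 [  -0.53     0.418   -0.738 -936.981]
 [   0.012    0.874    0.487  661.699]
 [   0.       0.       0.       1.   ]]
wrist 306.26236073690956 306.26236073690956 278.19485501742093 211.9256623233402 ['img', 'fx', 'fy', 'cx', 'cy', 'extrinsics']
[[  0.316  -0.914  -0.255 109.31 ]
 [  0.949   0.304   0.088 544.359]
 [ -0.003  -0.27    0.963 372.279]
 [  0.      0.      0.      1.   ]]
{'time': 0.15, 'joint_pos': array([-74.009,  17.853,   0.803,  86.671,  -0.25 ,  75.585,  -1.559]), 'qd': array([-0.018, -0.07 ,  0.166, -0.189,  0.006, -0.004, -0.031]), 'tau': array([  0.001, -38.028,   0.146, -23.085,   0.012,   0.01 ,   0.   ]), 'tool_pos': array([173.258, 521.413, 230.445]), 'tool_rot': array([[-0.949,  0.315, -0.   ],
       [ 0.315,  0.949, -0.002],
       [-0.   , -0.002, -1.   ]]), 'ft_force': array([-0.315,  0.145, -0.037]), 'moment': array([ 0.02 , -0.023,  0.051]), 'grasp_force': 0.0, 'grip_width': 85.80941928338738}
```

```bash
python3 - <<'E'
import cv2,numpy as np
a=cv2.imread("pics/scene0.png");b=cv2.imread("pics/side0.png")
v=np.zeros((600,800,3),np.uint8)
cv2.imwrite("pics/both0.png",cv2.resize(np.vstack([a]),(800,600)))
cv2.imwrite("pics/side0b.png",cv2.resize(b,(800,600)))
E
```

```text
(no output)
```

View pics/both0.png

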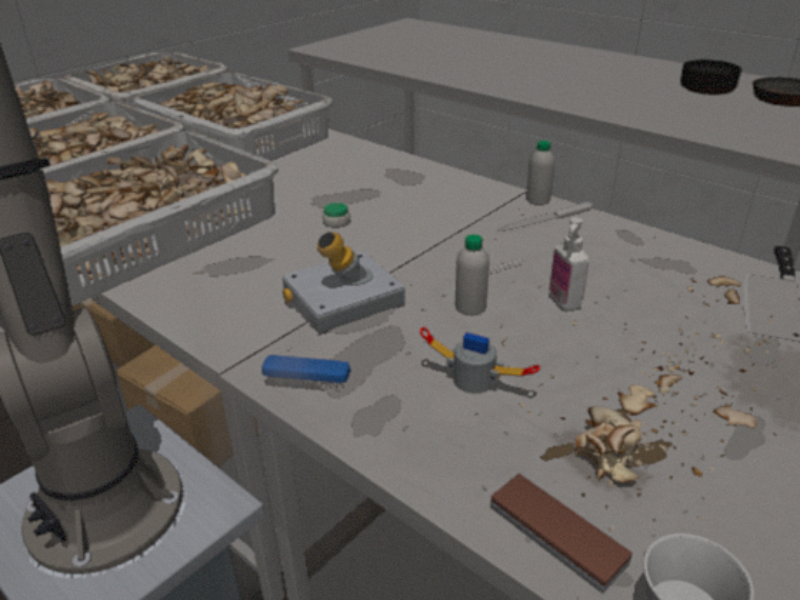

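View pics/side0b.png

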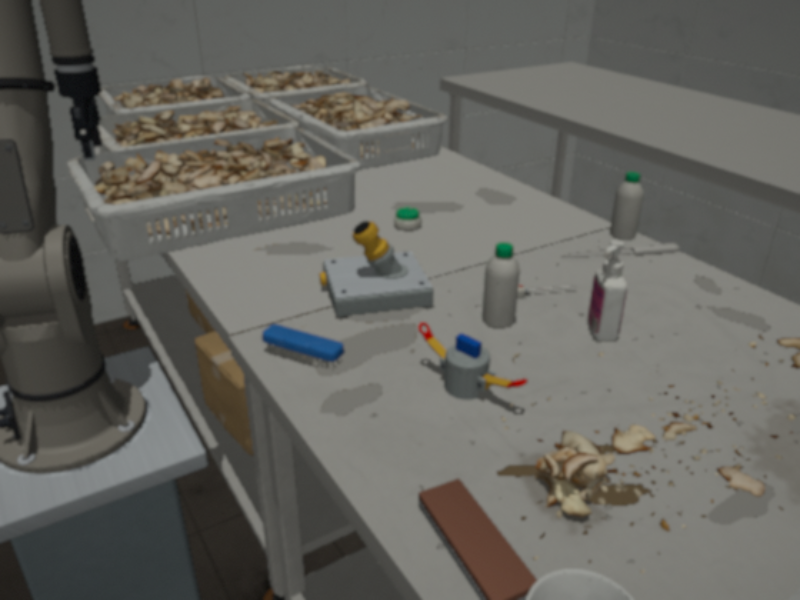

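The adaptor's dark seal face is at about (327,243) in the scene view and (363,230) in the side view. The cap's blue lug is at (475,342) and (468,345), with the red ends on either side of it. The brush is at (305,368), and the bottle at (472,275) stands behind the cap.

```bash
cat > h.py <<'E'
from station import manip
import cv2,numpy as np
np.set_printoptions(precision=2,suppress=True)
def snap(n,f=None):
    s=manip.snapshot(n)
    if f: cv2.imwrite(f"pics/{f}.png",cv2.resize(s["img"][:,:,::-1],(800,600),interpolation=cv2.INTER_CUBIC))
    return s
def ray(s,u,v):
    E=s["extrinsics"]; d=E[:3,:3]@np.array([(u-s["cx"])/s["fx"],-(v-s["cy"])/s["fy"],-1.]); return E[:3,3],d/np.linalg.norm(d)
def plane(s,u,v,z):
    o,d=ray(s,u,v); return o+d*(z-o[2])/d[2]
def tri(obs):
    A=np.zeros((3,3));b=np.zeros(3);R=[ray(*o) for o in obs]
    for o,d in R:
        P=np.eye(3)-np.outer(d,d);A+=P;b+=P@o
    x=np.linalg.solve(A,b); return x,[float(np.linalg.norm((np.eye(3)-np.outer(d,d))@(x-o))) for o,d in R]
def proj(s,p):
    E=s["extrinsics"];c=E[:3,:3].T@(np.asarray(p)-E[:3,3]); return np.array([s["cx"]+s["fx"]*c[0]/-c[2],s["cy"]-s["fy"]*c[1]/-c[2]])
def mask(s,col):
    h=cv2.cvtColor(cv2.GaussianBlur(s["img"],(3,3),0),cv2.COLOR_RGB2HSV);H,S,V=[h[:,:,i].astype(int) for i in range(3)]
    m={"blue":(H>100)&(H<130)&(S>140),"red":((H<6)|(H>172))&(S>150)&(V>80),"brass":(H>12)&(H<28)&(S>150)&(V>70),"green":(H>60)&(H<90)&(S>130)}[col]
    return m.astype(np.uint8)
def blobs(s,col,amin=20):
    n,l,st,c=cv2.connectedComponentsWithStats(mask(s,col)); return [(int(st[i,4]),c[i].round(1).tolist(),st[i,:4].tolist()) for i in range(1,n) if st[i,4]>=amin]
E
python3 - <<'E'
from h import *
for n in ["scene","side"]:
    s=snap(n); print(n)
    for c in ["blue","red","brass","green"]: print(c,blobs(s,c,15))
    k=cv2.imread(f"pics/{n}0.png")
    # rough: tank corners from view
S=snap("scene");D=snap("side")
q=lambda *a:np.array(a)*0.7
print("seal",tri([(S,*q(327,243)),(D,*q(363,230))]))
print("lug",tri([(S,*q(475,342)),(D,*q(468,345))]))
for a,b in [((283,279),(325,282)),((320,318),(337,306)),((404,287),(431,294))]: print("lid",plane(S,*q(*a),47),plane(D,*q(*b),47))
E
```

```text
scene
blue [(167, [332.7, 239.8], [325, 234, 17, 13]), (67, [189.1, 254.1], [185, 250, 9, 9]), (400, [227.7, 258.6], [211, 252, 33, 15])]
red [(31, [299.2, 235.8], [295, 232, 8, 9]), (45, [371.6, 258.6], [366, 256, 12, 6])]
brass [(246, [237.4, 177.1], [228, 164, 19, 24]), (26, [201.0, 205.4], [199, 202, 5, 8]), (71, [308.9, 243.9], [302, 238, 15, 12]), (78, [355.8, 259.1], [346, 256, 20, 7])]
green [(44, [380.3, 101.4], [377, 99, 8, 6]), (99, [234.7, 146.4], [228, 143, 14, 8]), (90, [331.3, 169.1], [326, 165, 11, 10])]
side
blue [(677, [211.8, 239.6], [185, 228, 54, 24]), (172, [327.5, 241.6], [320, 235, 16, 15])]
red [(21, [298.8, 233.4], [296, 231, 6, 6]), (29, [362.7, 267.6], [358, 266, 10, 4])]
brass [(300, [259.7, 169.0], [248, 157, 23, 25]), (18, [226.1, 194.9], [225, 192, 3, 7]), (66, [305.2, 242.1], [299, 236, 12, 13]), (72, [346.8, 266.2], [339, 262, 18, 8])]
green [(45, [442.4, 123.4], [439, 121, 8, 6]), (91, [284.9, 149.0], [278, 146, 15, 7]), (87, [352.5, 174.8], [348, 170, 10, 10])]
seal (array([560.61, 125.48, 138.49]), [0.3664594857080564, 0.3664594857082048])
lug (array([ 554.02, -224.54,   78.07]), [0.864044259584958, 0.86404425958483])
lid [513.16 211.34  47.  ] [479.32 131.19  47.  ]
lid [467.51  56.16  47.  ] [457.21  36.98  47.  ]
lid [644.63   8.08  47.  ] [626.85 -12.03  47.  ]
```

Units first: shifts go in shares of 50 mm and turns go in units of 10 degrees. So -38 mm is -0.76, -6 mm is -0.12.

```bash
echo '{"offsets":[[0,0,0,-0.76,-0.45,-0.12,85],[0,0,0,-0.76,-0.45,-0.12,85],[0,0,0,-0.76,-0.45,-0.12,85],[0,0,0,-0.76,-0.45,-0.12,85],[0,0,0,-0.76,-0.45,-0.12,85]]}' | python3 jog.py
echo '{"offsets":[[0,0,0,-0.76,-0.45,-0.12,85],[0,0,0,-0.76,-0.45,-0.12,85],[0,0,0,-0.76,-0.45,-0.12,85],[0,0,0,-0.76,-0.45,-0.12,85],[0,0,0,-0.76,-0.45,-0.12,85]]}' | python3 jog.py
echo '{"offsets":[[0,0,0,-0.76,-0.44,-0.12,85],[0,0,0,-0.76,-0.44,-0.12,85],[0,0,-0.85,0,0,0,85],[0,0,-0.85,0,0,0,85],[0,0,0,0,0,0,85]]}' | python3 jog.py
python3 - <<'E'
from h import *
s=snap("wrist","w1");print(s["extrinsics"])
E
```

```text
time: 0.85
tool_pos: [319.2, 353.9, 261.7]
tool_rot: [[-0.949, 0.315, 0.0], [0.315, 0.949, 0.001], [-0.0, 0.001, -1.0]]
ft_force: [0.6, 0.2, -0.1]
grip_width: 85.3
grasp_force: 0.0
time: 1.35
tool_pos: [464.0, 187.2, 291.8]
tool_rot: [[-0.949, 0.315, 0.001], [0.315, 0.949, 0.001], [-0.0, 0.001, -1.0]]
ft_force: [-0.0, 0.4, 0.1]
grip_width: 85.0
grasp_force: 0.0
time: 1.85
tool_pos: [521.5, 122.6, 303.2]
tool_rot: [[-1.0, 0.025, -0.0], [0.025, 1.0, 0.0], [0.0, 0.0, -1.0]]
ft_force: [0.3, -0.0, 0.3]
grip_width: 85.1
grasp_force: 0.0
[[  0.03  -0.96  -0.27 454.07]
 [  1.     0.02   0.01 125.46]
 [ -0.    -0.27   0.96 445.17]
 [  0.     0.     0.     1.  ]]
```

View pics/w1.png

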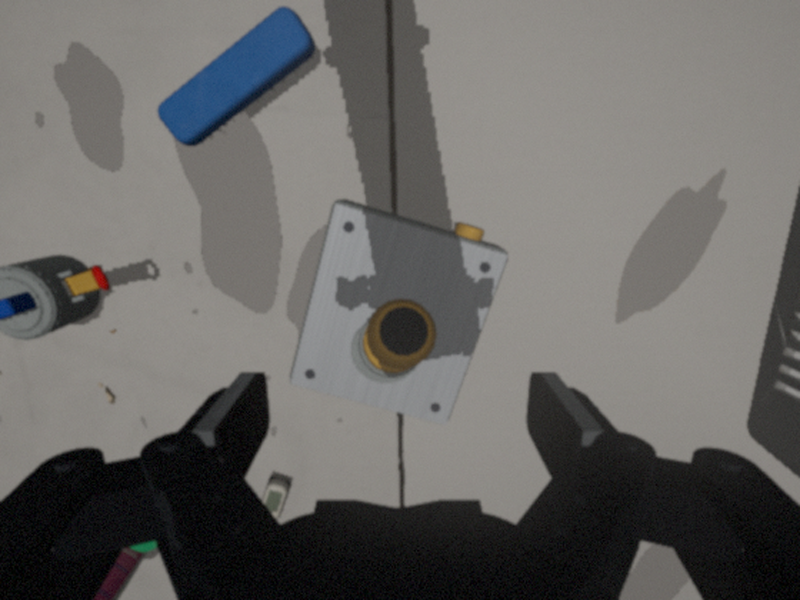

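The wrist view shows the seal's dark disc at about (403,331). The lid's corners are near (338,203), (507,255), (447,421) and (291,381), and its screws near (348,227), (485,267), (435,407) and (310,373). The cap is at the left edge.

```bash
python3 - <<'E'
from h import *
W=snap("wrist");S=snap("scene");D=snap("side")
k=0.7
C=[plane(W,a*k,b*k,47) for a,b in [(338,203),(507,255),(447,421),(291,381)]]
Q=[plane(W,a*k,b*k,47) for a,b in [(348,227),(485,267),(435,407),(310,373)]]
for n,P in (("corner",C),("screw",Q)):
    P=np.array(P);c=P.mean(0);e=[np.linalg.norm(P[i]-P[(i+1)%4]) for i in range(4)]
    # near edge P0-P1 (robot side), x axis from near to far
    ax=(P[2]+P[3]-P[0]-P[1]);ay=(P[1]+P[2]-P[0]-P[3])
    print(n,c,np.array(e),"yaw",np.degrees(np.arctan2(ax[1],ax[0])),np.degrees(np.arctan2(ay[1],ay[0]))-90)
    # perpendicular correct
def dark(s,u,v,r,th):
    g=cv2.GaussianBlur(cv2.cvtColor(s["img"],cv2.COLOR_RGB2GRAY),(3,3),0)
    sat=cv2.cvtColor(s["img"],cv2.COLOR_RGB2HSV)[:,:,1]
    m=((g<th)).astype(np.uint8);z=np.zeros_like(m);cv2.circle(z,(u,v),r,1,-1);m&=z
    cs,_=cv2.findContours(m,cv2.RETR_EXTERNAL,cv2.CHAIN_APPROX_NONE);c=max(cs,key=cv2.contourArea);return cv2.fitEllipse(c) if len(c)>5 else None
for th in (40,50,60):
    e=[dark(W,282,232,24,th),dark(S,228,170,12,th),dark(D,253,161,12,th)]
    print(th,e)
    try:
        print(tri([(W,*e[0][0]),(S,*e[1][0]),(D,*e[2][0])]))
    except Exception as x: print(x)
for n,s in (("S",S),("D",D)): print(n,blobs(s,"brass",15)[:1])
# brass in wrist
print(blobs(W,"brass",40))
E
```

```text
corner [582.4  120.08  47.  ] [160.17 178.1  162.81 180.87] yaw -18.261273143658215 -18.000257662341426
screw [584.3  118.88  47.  ] [130.68 150.15 130.05 149.14] yaw -18.06893946099237 -18.08461982355051
40 [((281.9852600097656, 230.80499267578125), (27.796180725097656, 29.640640258789062), 107.96784210205078), ((248.6151580810547, 158.01687622070312), (8.3814115524292, 37.29535675048828), 0.0), ((253.15811157226562, 159.15252685546875), (3.6826446056365967, 9.564550399780273), 55.69636535644531)]
(array([569.97, 110.54, 157.37]), [22.09219067798992, 40.06151742755606, 19.516351528935488])
50 [((281.934326171875, 231.3873748779297), (31.440078735351562, 31.963943481445312), 127.01590728759766), ((228.55020141601562, 167.60049438476562), (5.679235935211182, 10.342780113220215), 55.24654006958008), ((253.05035400390625, 159.28012084960938), (4.539190769195557, 10.720569610595703), 55.26814651489258)]
(array([559.16, 126.3 , 144.84]), [0.3536628414659233, 1.482640502740861, 1.2306325706890262])
60 [((281.8836364746094, 231.47122192382812), (32.88747024536133, 33.65242004394531), 142.05172729492188), ((228.55206298828125, 167.80702209472656), (6.759064674377441, 11.440042495727539), 55.60332489013672), ((252.96250915527344, 159.53538513183594), (5.047018527984619, 11.917335510253906), 52.44427490234375)]
(array([559.19, 126.35, 144.18]), [0.19141575290488932, 1.4630430865893922, 1.4866619676373862])
S [(224, [237.7, 178.2], [231, 165, 16, 24])]
D [(280, [260.0, 169.7], [249, 157, 22, 25])]
[(238, [57.6, 198.1], [46, 190, 23, 16])]
```

```bash
cat > w.py <<'E'
import sys,pickle
from h import *
s=snap("wrist",sys.argv[1]);pickle.dump(s,open(f"pics/{sys.argv[1]}.pkl","wb"))
E
python3 w.py wa
echo '{"offsets":[[0,0,0,0,-0.8,0,85],[0,0,0,0,-0.8,0,85],[0,0,0,0,-0.8,0,85],[0,0,0,0,0,0,85]]}' | python3 jog.py
python3 w.py wb
echo '{"offsets":[[0,0,0,0,-0.8,0,85],[0,0,0,0,-0.8,0,85],[0,0,0,0,-0.8,0,85],[0,0,0,0,0,0,85]]}' | python3 jog.py | head -2
python3 w.py wc
echo '{"offsets":[[0,0,0,0,-0.9,0,85],[0,0,0,0,-0.9,0,85],[0,0,0,0,0,0,85]]}' | python3 jog.py|head -2
python3 w.py wd
python3 - <<'E'
from h import *
import pickle
p=[pickle.load(open(f"pics/w{c}.pkl","rb")) for c in "abcd"]
obs=[]
for s in p:
    u,v=proj(s,[557.8,126.8,147])
    if not(10<u<550): print("out",u,v);continue
    g=cv2.GaussianBlur(cv2.cvtColor(s["img"],cv2.COLOR_RGB2GRAY),(3,3),0)
    for th in(50,):
        m=(g<th).astype(np.uint8);z=np.zeros_like(m);cv2.circle(z,(int(u),int(v)),24,1,-1);m&=z
        cs,_=cv2.findContours(m,3 and cv2.RETR_EXTERNAL,cv2.CHAIN_APPROX_NONE);c=max(cs,key=cv2.contourArea);e=cv2.fitEllipse(c);print((u,v),e);obs.append((s,*e[0]))
print(tri(obs),tri(obs[:2]))
for s in p: print([(c,blobs(s,c,30)) for c in("blue","red")])
E
```

```text
time: 2.5
tool_pos: [517.9, -5.5, 304.1]
tool_rot: [[-0.999, 0.038, 0.001], [0.038, 0.999, -0.005], [-0.001, -0.005, -1.0]]
ft_force: [-0.0, -0.2, 0.4]
grip_width: 84.9
grasp_force: 0.0
time: 2.95
tool_pos: [514.4, -123.6, 303.7]
time: 3.3
tool_pos: [511.8, -213.0, 303.2]
(np.float64(281.7581734648804), np.float64(231.1459665620448)) ((281.5182800292969, 231.4234161376953), (31.390491485595703, 31.71250343322754), 147.33290100097656)
(np.float64(408.27314404644784), np.float64(229.29664699943757)) ((401.9244384765625, 232.77256774902344), (14.593780517578125, 22.510099411010742), 144.72650146484375)
(np.float64(523.9987520045242), np.float64(229.49851957409606)) ((521.9133911132812, 230.07354736328125), (26.46038246154785, 33.09889221191406), 137.1877899169922)
out 612.456601513836 229.90329559917873
(array([560.31, 124.97, 144.14]), [1.9487448125675682, 3.845675720707196, 2.0696496453814217]) (array([565.1 , 126.48, 132.1 ]), [1.686901046788584, 1.686901046788639])
[('blue', [(4061, [163.7, 54.3], [111, 7, 105, 94]), (247, [10.0, 213.6], [0, 206, 23, 17])]), ('red', [(99, [69.7, 194.3], [64, 187, 12, 16])])]
[('blue', [(2212, [251.4, 66.1], [216, 26, 66, 74]), (455, [104.9, 218.0], [85, 208, 40, 21])]), ('red', [(142, [173.2, 195.1], [167, 188, 13, 15]), (209, [52.2, 232.2], [39, 224, 26, 18])])]
[('blue', [(414, [410.9, 26.8], [396, 7, 26, 42]), (49, [314.9, 76.5], [312, 71, 8, 12]), (385, [196.8, 218.3], [181, 209, 33, 20])]), ('red', [(96, [264.1, 192.4], [257, 187, 17, 13]), (181, [138.6, 231.7], [127, 223, 23, 18])])]
[('blue', [(2075, [464.0, 37.7], [419, 6, 80, 78]), (55, [258.8, 223.9], [254, 219, 12, 9])]), ('red', [(59, [331.7, 194.9], [327, 191, 11, 9]), (166, [204.5, 231.4], [193, 223, 22, 18])])]
```

View pics/wd.png

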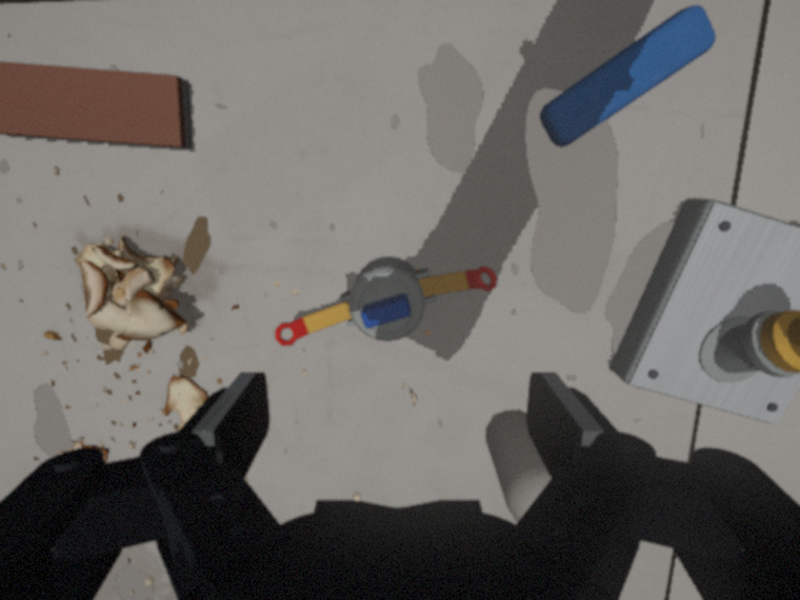

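The wrist view shows the cap from above. The lug centre is near (386,311) and the red loops near (290,332) and (480,278). The bottle stands at (515,465), behind the cap.

```bash
python3 - <<'E'
from h import *
import pickle
W=snap("wrist");S=snap("scene");D=snap("side");p=[pickle.load(open(f"pics/w{c}.pkl","rb")) for c in "abcd"]
k=.7
print("blue S,D,W",[ [b for b in blobs(s,"blue",50)] for s in (S,D)])
L=tri([(S,332.7,239.8),(D,327.5,241.6),(W,386*k,311*k)]);print("lug",L)
print("wrist lug at z 91/85",plane(W,386*k,311*k,91),plane(W,386*k,311*k,85))
# red tips
print([[b[:2] for b in blobs(s,"red",10)] for s in (S,D,W)])
A=tri([(S,299.2,235.8),(D,298.8,233.4),(W,480*k,278*k)]);B=tri([(S,371.6,258.6),(D,362.7,267.6),(W,290*k,332*k)]);print("tips",A,B)
d=A[0]-B[0];print("y dir",np.degrees(np.arctan2(d[1],d[0])),np.linalg.norm(d),(A[0]+B[0])/2)
# lug edge direction in wrist, at z91
m=plane(W,363*k,318*k,91),plane(W,411*k,304*k,91);print("lug long",m[1]-m[0])
# skirt top circle
print("cap top centre z64",plane(W,386*k,298*k,64))
print("seal a,c",tri([(p[0],281.5,231.4),(p[2],521.9,230.1)]),manip.get_state()["joint_pos"])
E
```

```text
blue S,D,W [[(171, [332.7, 240.3], [324, 234, 18, 14]), (71, [189.0, 254.5], [185, 250, 9, 11]), (291, [230.7, 259.3], [217, 252, 27, 15])], [(655, [211.6, 239.6], [185, 228, 54, 24]), (172, [327.4, 242.2], [319, 235, 17, 15])]]
lug (array([ 557.37, -220.74,   73.76]), [1.9904614907325369, 0.8042851382196841, 1.235682216502425])
wrist lug at z 91/85 [ 551.51 -219.04   91.  ] [ 553.3  -219.27   85.  ]
[[(17, [299.9, 236.5]), (46, [371.4, 258.6])], [(16, [299.1, 234.1]), (30, [362.6, 267.6])], [(10, [339.8, 192.1]), (64, [327.5, 194.2]), (165, [200.0, 230.3])]]
tips (array([ 534.99, -136.49,   57.71]), [2.769082649358613, 0.6012416033921787, 3.2079610159736665]) (array([ 582.94, -314.08,   50.45]), [1.5568802968995579, 0.36592190994888024, 1.3884075862360719])
y dir 105.1096125514481 184.0967560407023 [ 558.97 -225.29   54.08]
lug long [-11.16  40.99   0.  ]
cap top centre z64 [ 547.35 -219.62   64.  ]
seal a,c (array([559.02, 126.53, 144.81]), [0.17111378962656562, 0.1711137896263648]) [ -2.85  18.05  31.34  78.89  -9.42  85.66 116.81]
```

Converted, 37 mm is 0.74, -15 mm is -0.3, 8 degrees is 0.8.

```bash
echo '{"offsets":[[0,0,0,-0.3,-0.04,0.74,85],[0,0,0,-0.3,-0.04,0.74,85],[0,0,0,-0.3,-0.04,0.74,85],[0,0,0.8,0,0,0,85],[0,0,0.8,0,0,0,85]]}' | python3 jog.py
echo '{"offsets":[[0,0,0.8,0,0,0,85],[0,0,0.8,0,0,0,85],[0,0,0.8,0,0,0,85],[0,0,0.8,0,0,0,85],[0,0,0.8,0,0,0,85]]}' | python3 jog.py
echo '{"offsets":[[0,0,0.85,0,0,0,85],[0,0,0.8,0,0,0,85],[0,0,0,0,0,0,85],[0,0,0,0,0,0,85]]}' | python3 jog.py
python3 w.py we
python3 - <<'E'
from h import *
S=snap("scene");D=snap("side");import pickle
print("bottle cap",tri([(S,331.3,169.1),(D,352.5,174.8)]))
W=pickle.load(open("pics/we.pkl","rb"));print([(c,blobs(W,c,40)) for c in("blue","red","brass")],proj(W,[556,-222,91]))
E
```

```text
time: 4.0
tool_pos: [558.7, -210.0, 189.9]
tool_rot: [[-0.954, 0.299, -0.004], [0.299, 0.954, 0.003], [0.004, 0.002, -1.0]]
ft_force: [-0.2, 0.6, 0.6]
grip_width: 85.1
grasp_force: 0.0
time: 4.5
tool_pos: [559.4, -210.5, 192.0]
tool_rot: [[-0.538, 0.843, 0.0], [0.843, 0.538, 0.002], [0.002, 0.001, -1.0]]
ft_force: [-0.3, -0.4, -0.1]
grip_width: 85.0
grasp_force: 0.0
time: 4.9
tool_pos: [559.0, -211.8, 192.1]
tool_rot: [[-0.284, 0.959, -0.0], [0.959, 0.284, 0.001], [0.001, 0.0, -1.0]]
ft_force: [-0.3, -0.2, 0.3]
grip_width: 84.9
grasp_force: 0.0
bottle cap (array([722.89, -93.86, 148.4 ]), [0.8135708927529253, 0.8135708927529475])
[('blue', [(108, [143.9, 1.9], [133, 0, 26, 6]), (78, [265.7, 207.9], [261, 202, 12, 14]), (288, [265.8, 236.5], [259, 226, 15, 21])]), ('red', [(363, [268.2, 116.7], [256, 102, 25, 28]), (293, [266.6, 300.6], [257, 289, 20, 29])]), ('brass', [])] [270.05 223.42]
```

View pics/we.png

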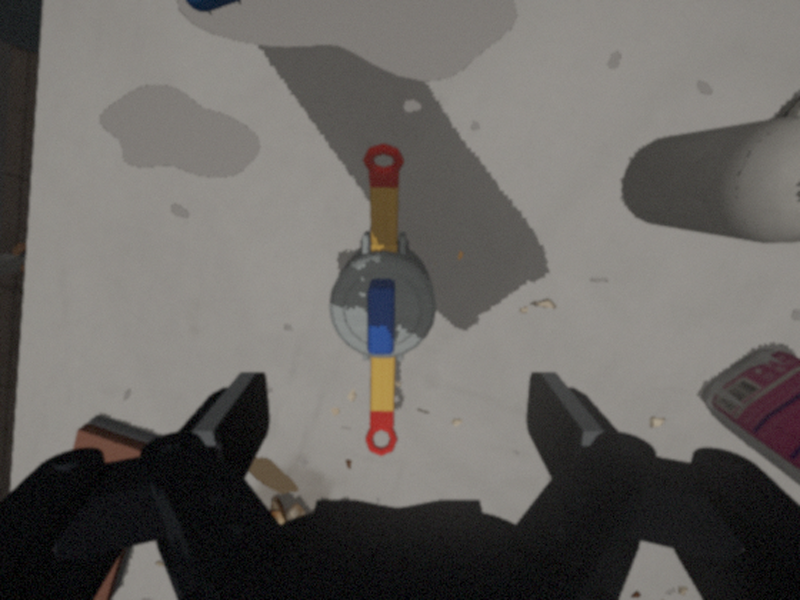

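The arms line up vertically in this view, so the yaw is right. The lug's column is about x=381, its far end is at y≈355, the far rim is at y≈358, and the red loops are at (384,160) and (381,438).

```bash
python3 - <<'E'
from h import *
import pickle
W=pickle.load(open("pics/we.pkl","rb"));k=.7
st=manip.get_state();R=st["tool_rot"];t=st["tool_pos"];print(t)
f=lambda u,v,z:(R.T@(plane(W,u*k,v*k,z)-t))
print("rim",f(382.5,358,64)+[35,0,0],"lug end",f(381.5,355,91)+[21,0,0])
print("loops",f(384,160,80),f(381,438,60),f(381,438,80))
E=W["extrinsics"];print("cam in tool",R.T@(E[:3,3]-t),R.T@E[:3,:3])
print("lug pred",R.T@(np.array([555.5,-223,78])-t))
E
```

```text
[ 558.52 -213.22  192.29]
rim [ -8.57  -7.99 128.26] lug end [ -9.24  -7.58 101.27]
loops [ 81.    -5.76 112.33] [-106.62   -9.63  132.22] [-93.7   -8.78 112.23]
cam in tool [  70.46    1.92 -141.77] [[ 0.    0.96  0.27]
 [ 1.   -0.    0.  ]
 [ 0.    0.27 -0.96]]
lug pred [ -8.61  -5.68 114.28]
```

Converted, -9 mm is -0.18, -7.7 mm is -0.154.

```bash
echo '{"offsets":[[0,0,0,-0.18,-0.154,0,85],[0,0,0,0,0,0.8,85],[0,0,0,0,0,0.8,60],[0,0,0,0,0,0.5,50],[0,0,0,0,0,0.2,50]]}' | python3 jog.py 40
echo '{"offsets":[[0,0,0,0,0,0.14,50],[0,0,0,0,0,0.08,50],[0,0,0,0,0,0,50]]}' | python3 jog.py 40
python3 w.py wf
```

```text
time: 5.55
tool_pos: [550.8, -224.7, 74.3]
tool_rot: [[-0.277, 0.961, -0.005], [0.961, 0.277, 0.002], [0.003, -0.005, -1.0]]
ft_force: [-0.5, -0.2, -0.1]
grip_width: 50.2
grasp_force: 0.0
time: 5.85
tool_pos: [553.9, -225.5, 67.1]
tool_rot: [[-0.278, 0.961, 0.001], [0.961, 0.278, -0.001], [-0.001, 0.001, -1.0]]
ft_force: [-0.3, 0.0, 0.3]
grip_width: 50.0
grasp_force: 0.0
```

View pics/wf.png

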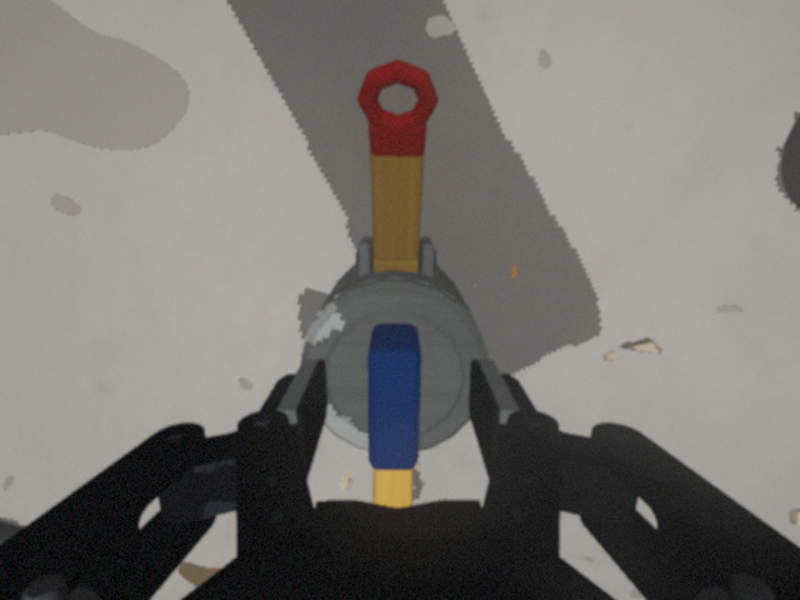

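The lug, (370–418, 325–467), sits centred between the fingers. I'll check the offset along the lug, then close.

```bash
python3 - <<'E'
from h import *
import pickle
W=pickle.load(open("pics/wf.pkl","rb"));k=.7
st=manip.get_state();R=st["tool_rot"];t=st["tool_pos"];print(t)
f=lambda u,v,z:(R.T@(plane(W,u*k,v*k,z)-t))
print("far end",f(394,467,91),"near end",f(394,349,91),"rim far",f(394,450,64)+[35,0,0],"loop",f(398,98,70))
E
echo '{"offsets":[[0,0,0,0,0,0,0],[0,0,0,0,0,0,0],[0,0,0,0,0,0,0],[0,0,0,0,0,0,0],[0,0,0,0,0,0,0]]}' | python3 jog.py 100
```

```text
[ 554.15 -225.45   67.49]
far end [-17.41  -0.2  -23.49] near end [ 22.23  -0.07 -23.54] rim far [ 5.27 -0.48  3.52] loop [92.26  1.13 -2.64]
time: 6.4
tool_pos: [553.7, -225.1, 67.1]
tool_rot: [[-0.278, 0.961, 0.001], [0.961, 0.278, -0.0], [-0.001, 0.001, -1.0]]
ft_force: [-1.2, 0.2, 4.9]
grip_width: 14.4
grasp_force: 97.9
```

```bash
cat >> h.py <<'E'
from scipy.spatial.transform import Rotation as Ro
a=np.radians(-18.05);ay=np.array([-np.sin(a),np.cos(a),0]);az=np.array([-.5*np.cos(a),-.5*np.sin(a),.75**.5]);ax=np.cross(ay,az)
RT=np.column_stack([ay,ax,-az]);O=np.array([559.75,126.75,142.6])
E
echo '{"offsets":[[0,0,0,0,0,-0.2,0],[0,0,0,0,0,-0.8,0],[0,0,0,0,0,-0.9,0],[0,0,0,0,0,-0.9,0],[0,0,0,0,0,-0.5,0]]}' | python3 jog.py
python3 w.py wg
python3 - <<'E'
from h import *
st=manip.get_state();R=st["tool_rot"];t=st["tool_pos"]
T=O+90*az-RT@[3,0,11.6]
print(t,T,"world d",T-t,"tool d",R.T@(T-t),"rot",Ro.from_matrix(R.T@RT).as_rotvec(degrees=True),st["joint_pos"],st["grip_width"],st["grasp_force"])
E
```

```text
time: 6.9
tool_pos: [554.3, -225.8, 235.2]
tool_rot: [[-0.277, 0.961, 0.005], [0.961, 0.277, -0.002], [-0.003, 0.004, -1.0]]
ft_force: [1.3, -1.1, -2.1]
grip_width: 13.7
grasp_force: 98.3
[ 555.82 -226.79  238.61] [510.52 139.64 230.59] world d [-45.3  366.42  -8.03] tool d [364.64  58.2    6.01] rot [-28.51  -8.71  33.43] [ -9.86  28.11  46.94  79.37 -20.54  80.56  52.9 ] 14.236126018396481 98.39985966682434
```

View pics/wg.png

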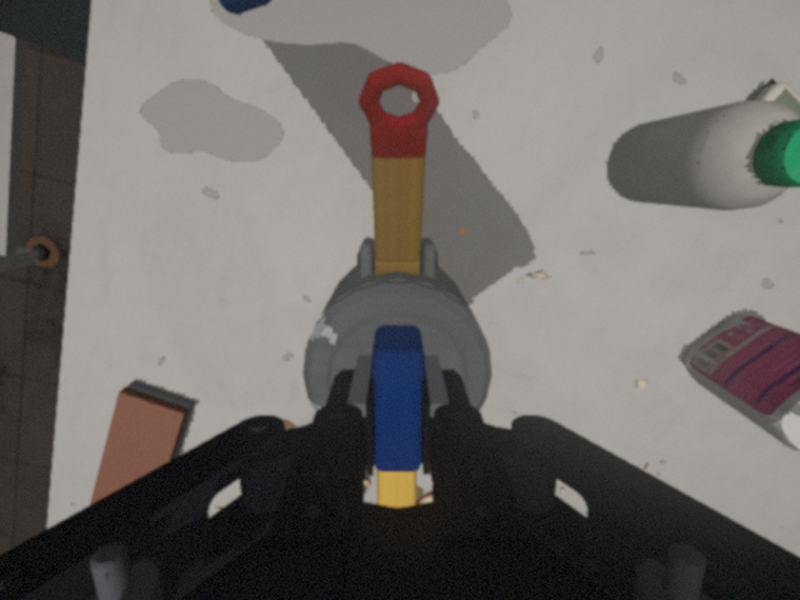

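The cap hangs straight in the grip: the lug is at (375–422, 327–468), as before the lift, with the upper loop at (400,98). Now I'll carry it over.

```bash
echo '{"offsets":[[0,0,0,0.81,0.13,0,0],[0,0,0,0.81,0.13,0,0],[0,0,0,0.81,0.13,0,0],[0,0,0,0.81,0.13,0,0],[0,0,0,0.81,0.13,0,0]]}' | python3 jog.py | head -2
echo '{"offsets":[[0,0,0,0.81,0.13,0,0],[0,0,0,0.81,0.13,0,0],[0,0,0,0.81,0.13,0,0],[0,0,0,0.81,0.13,0,0],[0,0,0,0,0,0,0]]}' | python3 jog.py|head -2
echo '{"offsets":[[-0.475,-0.145,0.557,0,0,0,0],[-0.475,-0.145,0.557,0,0,0,0],[-0.475,-0.145,0.557,0,0,0,0],[-0.475,-0.145,0.557,0,0,0,0],[-0.475,-0.145,0.557,0,0,0,0]]}' | python3 jog.py
echo '{"offsets":[[-0.475,-0.145,0.557,0,0,0,0],[0,0,0,0,0,0,0],[0,0,0,0,0,0,0]]}' | python3 jog.py
cat > go.py <<'E'
from h import *
import sys
st=manip.get_state();R=st["tool_rot"];t=st["tool_pos"]
h=float(sys.argv[1]);T=O+h*az-RT@[3,0,11.6]
print("tool d",R.T@(T-t),"rot",Ro.from_matrix(R.T@RT).as_rotvec(degrees=True),"seat in adaptor",np.array([ax,ay,az])@(t+R@[3,0,11.6]-O),"F tool",R.T@st["ft_force"],"q",st["joint_pos"],st["grip_width"],st["time"])
E
python3 go.py 75
```

```text
time: 7.45
tool_pos: [527.1, -19.4, 230.2]
time: 7.95
tool_pos: [505.5, 151.5, 229.3]
time: 8.45
tool_pos: [506.4, 139.8, 229.6]
tool_rot: [[0.192, 0.905, 0.379], [0.981, -0.166, -0.101], [-0.029, 0.391, -0.92]]
ft_force: [0.1, -0.9, -2.1]
grip_width: 14.2
grasp_force: 98.6
time: 8.75
tool_pos: [506.9, 139.8, 229.8]
tool_rot: [[0.264, 0.864, 0.429], [0.964, -0.227, -0.135], [-0.019, 0.449, -0.893]]
ft_force: [-0.1, 0.2, -2.8]
grip_width: 14.1
grasp_force: 98.7
tool d [ 0.68  4.41 15.88] rot [-3.28 -0.34  2.94] seat in adaptor [-4.27 -0.93 91.14] F tool [ 0.23 -1.37  2.43] q [-76.32   0.74  46.61 113.09  24.7   50.31 -58.08] 14.068238536441326 8.75
```

```bash
echo '{"offsets":[[-0.328,-0.034,0.294,0.014,0.088,0.22,0],[0,0,0,0,0,0,0],[0,0,0,0,0,0,0]]}' | python3 jog.py|head -3; python3 go.py 68
python3 - <<'E'
from h import *
import pickle
S=snap("scene");D=snap("side");pickle.dump((S,D),open("pics/sd1.pkl","wb"))
def crop(s):
    u,v=proj(s,O+40*az).astype(int);return cv2.resize(s["img"][v-65:v+65,u-50:u+50,::-1],(400,520),interpolation=cv2.INTER_CUBIC),(u-50,v-65)
a,o1=crop(S);b,o2=crop(D);print(o1,o2);cv2.imwrite("pics/sd1.png",np.hstack([a,b]))
E
```

```text
time: 9.05
tool_pos: [516.6, 137.2, 222.7]
tool_rot: [[0.313, 0.822, 0.476], [0.95, -0.271, -0.157], [-0.0, 0.501, -0.865]]
tool d [ 0.5  -1.76 11.94] rot [ 0.07  0.09 -0.14] seat in adaptor [ 1.77 -0.5  79.94] F tool [-0.33 -1.55  2.42] q [-76.8    1.44  46.23 115.2   29.56  47.07 -66.18] 14.361284062443644 9.05
(np.int64(170), np.int64(93)) (np.int64(195), np.int64(83))
```

View pics/sd1.png

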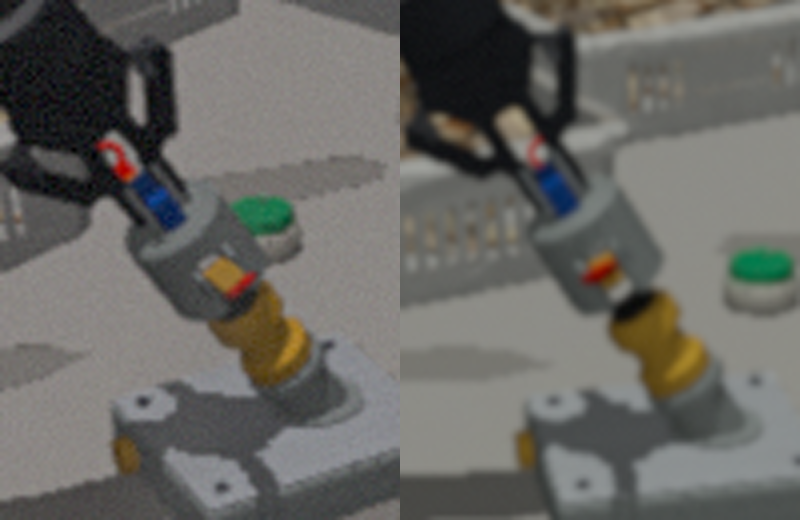

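The cap's axis is in line with the brass adaptor in both views: the cap centre is at (195,250) and (598,245), and the collar at (245,315) and (640,310). Next I'll go down to the rim.

Converted, 8 mm is 0.16, -1.5 mm is -0.03.

```bash
echo '{"offsets":[[0,0,0,0.01,-0.03,0.2,0],[0,0,0,0,0,0.16,0],[0,0,0,0,0,0,0],[0,0,0,0,0,0,0]]}' | python3 jog.py|head -5; python3 go.py 55
echo '{"offsets":[[0,0,0,0,0,0.1,0],[0,0,0,0,0,0.1,0],[0,0,0,0,0,0.1,0],[0,0,0,0,0,0,0]]}' | python3 jog.py|head -5;python3 go.py 40
```

```text
time: 9.55
tool_pos: [524.1, 135.8, 206.6]
tool_rot: [[0.313, 0.821, 0.477], [0.95, -0.271, -0.156], [0.001, 0.502, -0.865]]
ft_force: [0.4, -0.7, -3.3]
grip_width: 14.1
tool d [-0.58 -0.28  7.16] rot [ 0.16  0.03 -0.2 ] seat in adaptor [ 0.3   0.58 62.16] F tool [-0.54 -1.18  3.15] q [-75.64   3.85  47.02 116.    27.96  43.6  -64.91] 14.085459177415613 9.55
time: 9.95
tool_pos: [531.3, 133.7, 193.1]
tool_rot: [[0.312, 0.821, 0.478], [0.95, -0.271, -0.156], [0.001, 0.503, -0.865]]
ft_force: [-0.2, 0.8, -3.3]
grip_width: 14.1
tool d [-0.83  0.02  6.71] rot [ 0.17  0.02 -0.17] seat in adaptor [ 0.01  0.83 46.71] F tool [ 0.64 -2.04  2.62] q [-74.25   6.05  47.44 116.49  26.17  40.69 -63.24] 14.131666713303561 9.95
```

Converted, 8 mm is 0.16, -0.4 mm is -0.008.

```bash
echo '{"offsets":[[0,0,0,-0.008,0,0.16,0],[0,0,0,0,0,0.16,0],[0,0,0,0,0,0.16,0],[0,0,0,0,0,0,0]]}' | python3 jog.py|head -5;python3 go.py 10
echo '{"offsets":[[0,0,0,0,0,0.12,0],[0,0,0,0,0,0.12,0],[0,0,0,0,0,0.06,0],[0,0,0,0,0,0,0]]}' | python3 jog.py|head -5;python3 go.py 0
```

```text
time: 10.35
tool_pos: [543.0, 129.7, 172.1]
tool_rot: [[0.312, 0.821, 0.478], [0.95, -0.271, -0.156], [0.001, 0.503, -0.864]]
ft_force: [1.2, 1.4, -3.3]
grip_width: 14.4
tool d [-0.58 -0.21 12.38] rot [ 0.19  0.02 -0.17] seat in adaptor [ 0.22  0.58 22.37] F tool [ 1.68 -1.06  3.21] q [-71.55   9.54  47.46 117.07  23.07  36.32 -60.37] 14.404269957306141 10.35
time: 10.75
tool_pos: [549.9, 127.5, 159.6]
tool_rot: [[0.312, 0.821, 0.478], [0.95, -0.271, -0.156], [0.002, 0.503, -0.865]]
ft_force: [2.1, 0.7, -2.6]
grip_width: 14.1
tool d [-0.61 -0.18  7.89] rot [ 0.17 -0.   -0.17] seat in adaptor [0.2  0.61 7.89] F tool [1.27 0.25 3.13] q [-69.65  11.59  47.   117.3   21.12  33.88 -58.61] 14.128194236199096 10.75
```

Units first: shifts go in shares of 50 mm and turns go in units of 10 degrees. So 2 mm is 0.04.

```bash
for i in 1 2 3; do echo '{"offsets":[[0,0,0,0,0,0.04,0],[0,0,0,0,0,0,0]]}' | python3 jog.py|head -1;python3 go.py 0|cut -c1-200; done
```

```text
time: 10.95
tool d [-0.6  -0.2   6.18] rot [ 0.16 -0.03 -0.18] seat in adaptor [0.23 0.6  6.18] F tool [ 1.58 -1.24  3.84] q [-69.41  11.82  46.93 117.33  20.88  33.58 -58.38] 14.130334298973672 10.95
time: 11.15
tool d [-0.68 -0.22  4.39] rot [ 0.15 -0.03 -0.18] seat in adaptor [0.25 0.68 4.39] F tool [ 0.89 -2.29 -1.23] q [-69.14  12.08  46.83 117.34  20.62  33.3  -58.14] 14.364916419087173 11.15
time: 11.35
tool d [-0.69 -0.2   2.28] rot [ 0.16 -0.03 -0.18] seat in adaptor [0.23 0.7  2.29] F tool [ 0.18 -0.66 -4.29] q [-68.85  12.37  46.73 117.37  20.36  32.96 -57.92] 14.256410908057433 11.35
```

Contact with the seal (about −8 N net) begins near h≈4.5. I'll keep pressing until it stops hard.

```bash
for i in 1 2; do echo '{"offsets":[[0,0,0,0,0,0.03,0],[0,0,0,0,0,0,0]]}' | python3 jog.py|head -1;python3 go.py 0|cut -c1-145; done; echo '{"offsets":[[0,0,0,0,0,0.02,0],[0,0,0,0,0,0,0]]}' | python3 jog.py|head -1;python3 go.py 0|cut -c1-145
```

```text
time: 11.55
tool d [-0.7  -0.14  1.72] rot [ 0.09 -0.   -0.19] seat in adaptor [0.17 0.7  1.72] F tool [ -4.    -4.91 -22.73] q [-68.68  12.47  46.63 117.31 
time: 11.75
tool d [-0.71 -0.12  1.61] rot [-0.01  0.02 -0.21] seat in adaptor [0.13 0.71 1.61] F tool [ -9.27  -7.36 -47.19] q [-68.53  12.51  46.52 117.22 
time: 11.95
tool d [-0.7  -0.11  1.55] rot [-0.07  0.03 -0.22] seat in adaptor [0.12 0.7  1.54] F tool [-13.   -10.3  -63.69] q [-68.43  12.52  46.45 117.17
```

```bash
echo '{"offsets":[[0,0,0,0,0,-0.05,0],[0,0,0,0,0,0,0]]}' | python3 jog.py|head -1;python3 go.py 0|cut -c1-145
echo '{"offsets":[[0,0,0,0,0,0,40],[0,0,0,0,0,0,40],[0,0,0,0,0,0,45],[0,0,0,0,0,-0.3,45],[0,0,0,0,0,-0.8,45]]}' | python3 jog.py
echo '{"offsets":[[0,0,0,0,0,-0.9,45],[0,0,0,0,0,0,45]]}' | python3 jog.py; python3 go.py 0
python3 - <<'E'
from h import *
import pickle
S=snap("scene");D=snap("side");W=snap("wrist");pickle.dump((S,D,W),open("pics/sd2.pkl","wb"))
def crop(s):
    u,v=proj(s,O+10*az).astype(int);return cv2.resize(s["img"][v-50:v+50,u-50:u+50,::-1],(300,300),interpolation=cv2.INTER_CUBIC),(u-50,v-50)
a,o1=crop(S);b,o2=crop(D);print(o1,o2);w=cv2.resize(W["img"][:,:,::-1],(400,300));cv2.imwrite("pics/sd2.png",np.vstack([np.hstack([a,b]),np.hstack([w,np.zeros((300,200,3),np.uint8)])]))
E
```

```text
time: 12.15
tool d [-0.86 -0.19  1.72] rot [ 0.11 -0.06 -0.2 ] seat in adaptor [0.22 0.87 1.73] F tool [ -4.35  -3.26 -22.23] q [-68.7   12.44  46.65 117.34 
time: 12.65
tool_pos: [525.7, 132.4, 198.9]
tool_rot: [[0.316, 0.822, 0.474], [0.949, -0.271, -0.163], [-0.005, 0.501, -0.865]]
ft_force: [-0.3, 1.8, 0.4]
grip_width: 45.3
grasp_force: 0.0
time: 12.85
tool_pos: [507.0, 145.4, 244.6]
tool_rot: [[0.308, 0.819, 0.484], [0.951, -0.271, -0.146], [0.012, 0.505, -0.863]]
ft_force: [0.2, 0.9, 0.3]
grip_width: 45.3
grasp_force: 0.0
tool d [ -5.58  -3.15 104.64] rot [ 0.34 -0.66 -0.23] seat in adaptor [  2.62   4.51 104.75] F tool [ 0.87  0.03 -0.26] q [-81.15  -1.91  47.22 114.31  31.97  51.09 -68.74] 45.268680524162626 12.85
(np.int64(176), np.int64(116)) (np.int64(201), np.int64(106))
```

View pics/sd2.png

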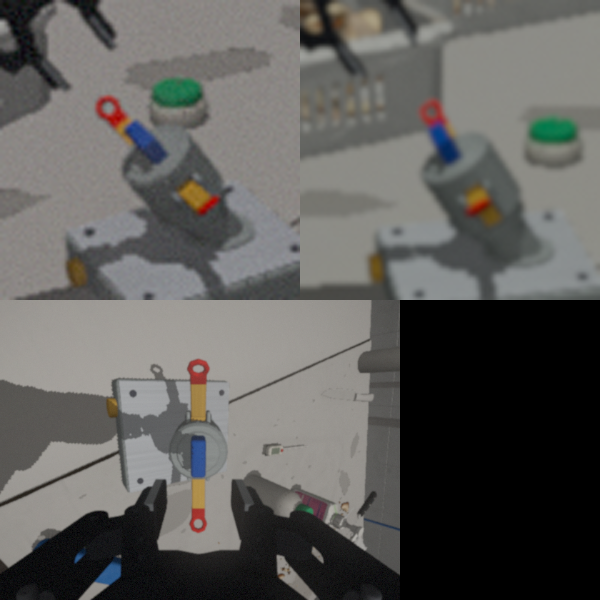

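The cap is home, with its ceiling seated and the axes in line. Both arms are still up, their loops at (198,368) and (197,523) in the lower wrist panel, lying straight along the tool's x axis. Next I'll work out the waypoints for the left (+y) arm, using shut fingers.

```bash
cat > arm.py <<'E'
# arm.py side theta phi margin : tool move to touch arm's outer face at r=42 with arm at theta, tool tilted outwards phi
from h import *
import sys
sd,th,ph,mg=[float(v) for v in sys.argv[1:5]];r=float(sys.argv[5]) if len(sys.argv)>5 else 42
O2=O+1.6*az+0.3*ay;t_,p_=np.radians(th),np.radians(ph)
n=np.array([np.cos(t_),np.sin(t_)]);d=np.array([np.sin(t_),-np.cos(t_)]);b=np.array([np.sin(p_),np.cos(p_)])
off=7+11*abs(n[0]*b[1]-n[1]*b[0])+mg
q=np.array([37,-25.5])+r*d+off*n
R=RT@Ro.from_rotvec([0,-sd*ph,0],degrees=True).as_matrix();T=O2+sd*q[0]*ay+q[1]*az
st=manip.get_state();Rc=st["tool_rot"];t=st["tool_pos"]
print("now yz",np.array([ax,ay,az])@(t-O2),"want",sd*q[0],q[1],"Fadp",np.array([ax,ay,az])@st["ft_force"])
print("trans(tool)",Rc.T@(T-t),"rot",Ro.from_matrix(Rc.T@R).as_rotvec(degrees=True),"trans after rot",R.T@(T-t),"q",st["joint_pos"],st["time"])
E
python3 arm.py 1 114 10 25
```

```text
now yz [ -0.49  -3.   110.36] want 59.85144995427911 26.4357231597753 Fadp [-0.29 -0.66 -0.13]
trans(tool) [62.83  0.11 83.94] rot [  0.1  -10.01  -0.2 ] trans after rot [76.47  0.49 71.74] q [-80.91  -1.45  47.35 114.69  31.81  50.94 -68.65] 13.0
```

Converted, 31 mm is 0.62, 31.5 mm is 0.63, -5 degrees is -0.5.

```bash
echo '{"offsets":[[0,0,0,0.62,0,0,0],[0,0,0,0.63,0,0,0],[0,-0.5,0,0,0,0,0],[0,-0.5,0,0,0,0,0],[0,0,0,0,0,0,0]]}' | python3 jog.py 40
python3 arm.py 1 114 10 25
```

```text
time: 13.5
tool_pos: [525.2, 203.5, 237.3]
tool_rot: [[0.388, 0.822, 0.416], [0.909, -0.266, -0.322], [-0.154, 0.503, -0.85]]
ft_force: [-0.3, 0.2, 0.3]
grip_width: 0.3
grasp_force: 0.0
now yz [ -1.64  61.97 108.75] want 59.85144995427911 26.4357231597753 Fadp [-0.17  0.12  0.41]
trans(tool) [12.51  1.32 81.39] rot [0.24 0.21 0.09] trans after rot [12.21  1.64 81.43] q [-80.51  16.33  46.81 101.2   21.56  59.75 -66.23] 13.5
```

Converted, 40 mm is 0.8, 6 mm is 0.12.

```bash
echo '{"offsets":[[0,0,0,0.12,0.02,0.8,0],[0,0,0,0.12,0.01,0.8,0],[0,0,0,0,0,0,0],[0,0,0,0,0,0,0]]}' | python3 jog.py|grep -v rot
python3 arm.py 1 114 10 0;python3 arm.py 1 90 20 0|tail -1
```

```text
time: 13.9
tool_pos: [563.8, 183.5, 169.9]
ft_force: [-0.4, -0.2, -0.5]
grip_width: 0.3
grasp_force: 0.0
now yz [ 1.76 54.94 28.93] want 70.01986603117412 3.597086718710276 Fadp [-0.5 -0.3 -0.3]
trans(tool) [19.32 -1.89 22.26] rot [ 0.07  0.19 -0.3 ] trans after rot [19.25 -1.76 22.33] q [-73.    23.46  45.66 103.69  17.11  48.91 -62.73] 13.9
trans(tool) [31.4  -1.97 38.71] rot [ 0.04 -9.81 -0.3 ] trans after rot [37.54 -1.76 32.8 ] q [-73.    23.46  45.66 103.69  17.11  48.91 -62.73] 13.9
```

Converted, 19 mm is 0.38, 14 mm is 0.28, -5 degrees is -0.5.

```bash
echo '{"offsets":[[0,0,0,0.38,-0.036,0.2,0],[0,0,0,0.12,0,0.28,0],[0,-0.5,0,0.06,0,0.16,0],[0,-0.5,0,0.06,0,0.12,0],[0,0,0,0,0,0,0]]}' | python3 jog.py|grep -v rot
python3 arm.py 1 90 20 0;python3 arm.py 1 70 28 0|tail -1
```

```text
time: 14.4
tool_pos: [590.9, 206.1, 131.9]
ft_force: [-0.3, 0.4, -1.1]
grip_width: 0.0
grasp_force: 0.1
now yz [ -0.96  84.79 -13.43] want 79.0 -14.737778423417648 Fadp [-0.84  0.26 -0.74]
trans(tool) [-5.01  0.95  3.2 ] rot [ 0.19 -0.16  0.02] trans after rot [-5.    0.96  3.21] q [-69.37  37.28  43.22  92.46  13.2   57.02 -63.5 ] 14.4
trans(tool) [ 1.16  0.9  19.16] rot [ 0.19 -8.16  0.01] trans after rot [ 3.87  0.96 18.8 ] q [-69.37  37.28  43.22  92.46  13.2   57.02 -63.5 ] 14.4
```

Converted, 10 mm is 0.2, -1 mm is -0.02, -4 degrees is -0.4.

```bash
echo '{"offsets":[[0,-0.4,0,-0.02,0.02,0.2,0],[0,-0.4,0,0,0,0.18,0],[0,0,0,0,0,0,0]]}' | python3 jog.py|grep -v rot
python3 arm.py 1 70 28 0;python3 arm.py 1 45 36 0|tail -1
```

```text
time: 14.7
tool_pos: [597.3, 193.3, 118.0]
ft_force: [-0.0, 1.3, -0.3]
grip_width: 0.1
grasp_force: 0.3
now yz [  0.79  74.58 -30.45] want 79.38483111959967 -31.848418378352008 Fadp [-0.53  1.2  -0.08]
trans(tool) [ 4.9 -0.8 -1. ] rot [ 0.09 -0.17 -0.15] trans after rot [ 4.9  -0.79 -1.02] q [-67.33  44.11  43.14  86.44  12.65  64.03 -63.97] 14.7
trans(tool) [ 7.16 -0.84 17.24] rot [ 0.08 -8.17 -0.16] trans after rot [ 9.54 -0.79 16.04] q [-67.33  44.11  43.14  86.44  12.65  64.03 -63.97] 14.7
```

Converted, 9 mm is 0.18, 8 mm is 0.16, -4 degrees is -0.4.

```bash
echo '{"offsets":[[0,-0.4,0,0.1,-0.01,0.18,0],[0,-0.4,0,0.08,0,0.16,0],[0,0,0,0,0,0,0]]}' | python3 jog.py|grep -v rot
python3 arm.py 1 45 36 0;python3 arm.py 1 20 44 0|tail -1
python3 - <<'E'
from h import *
S=snap("scene");D=snap("side");W=snap("wrist")
def crop(s):
    u,v=proj(s,O).astype(int);return cv2.resize(s["img"][v-60:v+60,u-50:u+50,::-1],(250,300),interpolation=cv2.INTER_CUBIC)
cv2.imwrite("pics/sd3.png",np.hstack([crop(S),crop(D),cv2.resize(W["img"][:,:,::-1],(300,300))]))
E
```

```text
time: 15.0
tool_pos: [605.6, 189.1, 100.5]
ft_force: [0.4, -0.3, -0.3]
grip_width: 0.2
grasp_force: 0.3
now yz [ -0.03  73.24 -50.2 ] want 72.86500685959443 -49.03196276007555 Fadp [ 0.24 -0.12 -0.48]
trans(tool) [-0.99  0.03 -0.73] rot [ 0.02 -0.12 -0.15] trans after rot [-0.99  0.03 -0.73] q [-64.84  51.94  42.73  78.6   11.92  71.97 -64.39] 15.0
trans(tool) [-2.44  0.03 15.  ] rot [ 0.01 -8.12 -0.15] trans after rot [-0.3   0.03 15.19] q [-64.84  51.94  42.73  78.6   11.92  71.97 -64.39] 15.0
```

View pics/sd3.png

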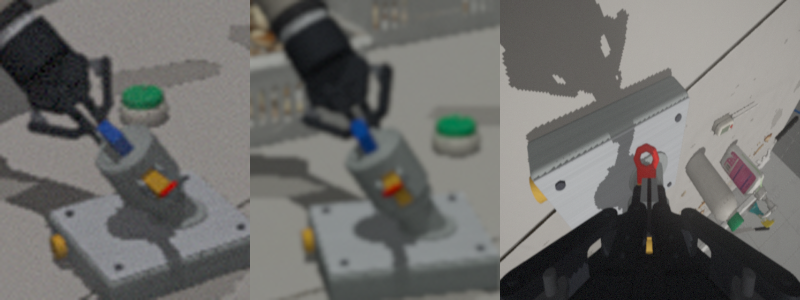

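The wrist panel shows the red loop beyond the fingertips at (648,160), so the left arm is swinging down. The cap hasn't turned. I've used up my picture views, so from here I'll go by numbers.

Converted, -1 mm is -0.02, 7.5 mm is 0.15, -4 degrees is -0.4.

```bash
echo '{"offsets":[[0,-0.4,0,-0.02,0,0.15,0],[0,-0.4,0,-0.01,0,0.15,0],[0,0,0,0,0,0,0]]}' | python3 jog.py|grep -v rot
python3 arm.py 1 20 44 0;python3 arm.py 1 5 48 0|tail -1
```

```text
time: 15.45
tool_pos: [607.7, 176.7, 91.6]
ft_force: [1.0, 0.2, 0.4]
grip_width: -0.2
grasp_force: 0.6
now yz [  0.58  62.1  -60.83] want 62.47396981501412 -60.92369968272745 Fadp [ 0.97  0.45 -0.09]
trans(tool) [ 0.34 -0.58 -0.19] rot [-0.01 -0.07 -0.21] trans after rot [ 0.34 -0.58 -0.19] q [-62.58  58.35  42.95  71.98  12.    79.73 -64.48] 15.45
trans(tool) [-1.97 -0.57  9.29] rot [-0.02 -4.07 -0.21] trans after rot [-1.31 -0.58  9.41] q [-62.58  58.35  42.95  71.98  12.    79.73 -64.48] 15.45
```

Converted, 6 mm is 0.12, 4 mm is 0.08, -4 degrees is -0.4.

```bash
echo '{"offsets":[[0,-0.4,0,-0.03,-0.01,0.12,0],[0,0,0,-0.02,0,0.08,0],[0,0,0,0,0,0,0]]}' | python3 jog.py|grep -v rot
python3 arm.py 1 0 48 0
echo '{"offsets":[[0,0,0,-0.04,0,0.04,0],[0,0,0,0,0,0,0]]}' | python3 jog.py|grep force:;python3 arm.py 1 0 48 0|head -1;
echo '{"offsets":[[0,0,0,-0.03,0,0.03,0],[0,0,0,0,0,0,0]]}' | python3 jog.py|grep force:;python3 arm.py 1 0 48 0|head -1
```

```text
time: 15.75
tool_pos: [607.0, 167.3, 87.8]
ft_force: [0.8, 1.0, 0.1]
grip_width: 0.1
grasp_force: 0.6
now yz [  0.62  52.93 -65.25] want 51.36043666994744 -67.5 Fadp [ 0.49  1.18 -0.13]
trans(tool) [ 0.61 -0.62  2.67] rot [-0.06 -0.2  -0.29] trans after rot [ 0.63 -0.62  2.67] q [-61.48  61.14  43.19  69.43  12.2   83.04 -64.5 ] 15.75
ft_force: [1.6, 1.9, -0.3]
grasp_force: 0.8
now yz [  0.59  50.41 -64.73] want 51.36043666994744 -67.5 Fadp [ 0.64  2.26 -0.74]
ft_force: [1.4, 1.8, -0.9]
grasp_force: 1.0
now yz [  0.44  48.09 -65.08] want 51.36043666994744 -67.5 Fadp [ 0.22  2.14 -1.11]
```

```bash
for i in 1; do echo '{"offsets":[[0,0,0,-0.026,0,0.03,0],[0,0,0,0,0,0,0]]}' | python3 jog.py|grep ft_;python3 arm.py 1 0 48 0|head -1;echo '{"offsets":[[0,0,0,-0.026,0,0.03,0],[0,0,0,0,0,0,0]]}' | python3 jog.py|grep ft_;python3 arm.py 1 0 48 0|head -1;echo '{"offsets":[[0,0,0,-0.02,0,0.024,0],[0,0,0,0,0,0,0]]}' | python3 jog.py|grep ft_;python3 arm.py 1 0 48 0|head -1;done
```

```text
ft_force: [1.8, 1.0, -0.6]
now yz [  0.37  46.04 -65.45] want 51.36043666994744 -67.5 Fadp [ 0.92  1.52 -1.26]
ft_force: [1.6, 3.9, -0.6]
now yz [  0.07  45.56 -65.67] want 51.36043666994744 -67.5 Fadp [-0.06  4.15 -0.66]
ft_force: [1.8, 5.6, 0.4]
now yz [ -0.08  45.3  -65.8 ] want 51.36043666994744 -67.5 Fadp [0.14 5.9  0.4 ]
```

```bash
echo '{"offsets":[[0,0,0,-0.04,0,0.044,0],[0,0,0,0,0,0,0]]}' | python3 jog.py|grep ft_;python3 arm.py 1 0 48 0|head -1;echo '{"offsets":[[0,0,0,-0.04,0,0.044,0],[0,0,0,0,0,0,0]]}' | python3 jog.py|grep ft_;python3 arm.py 1 0 48 0|head -1
```

```text
ft_force: [3.5, 9.3, -0.4]
now yz [ -0.12  44.89 -66.39] want 51.36043666994744 -67.5 Fadp [ 0.21  9.93 -0.6 ]
ft_force: [3.9, 12.1, -0.9]
now yz [ -0.19  44.64 -66.7 ] want 51.36043666994744 -67.5 Fadp [-0.48 12.76 -0.8 ]
```

```bash
python3 - <<'E'
from h import *
# red/brass blobs now, and the expected pixel of cam tips at angles, for S, D, W
S=snap("scene");D=snap("side");W=snap("wrist")
for n,s in(("S",S),("D",D),("W",W)):
    print(n,[(c,[b[:2] for b in blobs(s,c,6)]) for c in("red","brass")])
    for sd in(1,-1):
        print(sd,[(th,proj(s,O+1.6*az+sd*(37+62*np.sin(np.radians(th)))*ay+(-25.5-62*np.cos(np.radians(th)))*az).round(0).tolist()) for th in((0,10,20,40) if sd>0 else (90,110,130))])
E
```

```text
S [('red', [(8, [244.8, 179.5])]), ('brass', [(13, [148.9, 119.9]), (53, [239.4, 179.1]), (29, [201.1, 205.5])])]
1 [(0, [238.0, 182.0]), (10, [236.0, 181.0]), (20, [234.0, 178.0]), (40, [229.0, 173.0])]
-1 [(90, [250.0, 190.0]), (110, [245.0, 184.0]), (130, [239.0, 178.0])]
D [('red', [(10, [258.0, 171.9])]), ('brass', [(8, [258.0, 167.9]), (35, [263.3, 175.2]), (18, [226.1, 194.9])])]
1 [(0, [266.0, 177.0]), (10, [266.0, 176.0]), (20, [264.0, 173.0]), (40, [261.0, 168.0])]
-1 [(90, [265.0, 182.0]), (110, [261.0, 175.0]), (130, [256.0, 168.0])]
W [('red', [(1025, [278.0, 228.8])]), ('brass', [(41, [493.2, 258.0]), (209, [278.5, 344.2])])]
1 [(0, [278.0, 236.0]), (10, [278.0, 230.0]), (20, [278.0, 227.0]), (40, [278.0, 231.0])]
-1 [(90, [278.0, 363.0]), (110, [278.0, 391.0]), (130, [278.0, 420.0])]
```

Converted, -40 mm is -0.8, -15 mm is -0.3.

```bash
echo '{"offsets":[[0,0,0,0,0,-0.3,0],[0,0,0,0,0,-0.8,0],[0,0,0,0,0,0,0],[0,0,0,0,0,0,0]]}' | python3 jog.py|head -2; python3 w.py x1
echo '{"offsets":[[0,0,0,0,0,-0.8,0],[0,0,0,-0.8,0,0,0],[0,0,0,0,0,0,0],[0,0,0,0,0,0,0]]}' | python3 jog.py|head -2; python3 w.py x2
python3 - <<'E'
from h import *
import pickle
X=[pickle.load(open(f"pics/x{i}.pkl","rb")) for i in(1,2)]
O2=O+1.6*az+.3*ay;M=np.array([ax,ay,az])
o=[]
for s in X:
    b=blobs(s,"red",30);print(b)
    print([(th,proj(s,O2+(37+66*np.sin(np.radians(th)))*ay+(-25.5-66*np.cos(np.radians(th)))*az).round(0).tolist()) for th in(0,10,20,40)])
    print("B",[(th,proj(s,O2-(37+66*np.sin(np.radians(th)))*ay+(-25.5-66*np.cos(np.radians(th)))*az).round(0).tolist()) for th in(90,110,130)])
    q=max(b,key=lambda z:z[0] if z[1][1]<330 else 0);o.append((s,*q[1]))
x,e=tri(o);print(M@(x-O2),e)
E
python3 arm.py -1 114 0 80
```

```text
time: 17.7
tool_pos: [596.6, 196.1, 119.7]
time: 18.15
tool_pos: [570.3, 205.7, 168.1]
[(756, [273.7, 198.9], [259, 175, 31, 42])]
[(0, [278.0, 197.0]), (10, [277.0, 190.0]), (20, [277.0, 186.0]), (40, [277.0, 185.0])]
B [(90, [278.0, 319.0]), (110, [278.0, 342.0]), (130, [279.0, 364.0])]
[(555, [274.2, 134.9], [261, 115, 27, 36])]
[(0, [278.0, 137.0]), (10, [278.0, 128.0]), (20, [278.0, 120.0]), (40, [277.0, 112.0])]
B [(90, [279.0, 266.0]), (110, [279.0, 285.0]), (130, [279.0, 302.0])]
[ -2.62  47.36 -84.46] [0.043341914231379536, 0.043341914231444255]
now yz [-0.22 78.67 27.09] want -38.16303960836834 75.14869036421555 Fadp [-0.38 -0.27 -0.26]
trans(tool) [-113.76    0.85   54.95] rot [-0.02 48.14 -0.29] trans after rot [-116.83    0.22  -48.06] q [-65.84  55.92  44.52  67.3   13.45  91.75 -63.1 ] 18.2
```

Converted, -26 mm is -0.52, -24 mm is -0.48, 8 degrees is 0.8.

```bash
echo '{"offsets":[[0,0,0,-0.52,0,-0.48,0],[0,0,0,-0.52,0,-0.48,0],[0,0.8,0,0,0,0,0],[0,0.8,0,0,0,0,0],[0,0.8,0,0,0,0,0]]}' | python3 jog.py|head -2
echo '{"offsets":[[0,0.8,0,0,0,0,0],[0,0.8,0,0,0,0,0],[0,0.8,0,0,0,0,0],[0,0,0,0,0,0,0]]}' | python3 jog.py|head -2
python3 arm.py -1 116 5 30
```

```text
time: 18.7
tool_pos: [537.6, 220.7, 228.6]
time: 19.1
tool_pos: [534.6, 211.7, 227.0]
now yz [-1.28 72.67 96.6 ] want -56.04606136644719 31.259012587022386 Fadp [ 0.41 -0.97 -0.55]
trans(tool) [-128.33    2.95   66.04] rot [-0.22  5.32 -0.63] trans after rot [-133.92    1.28   53.87] q [-80.66  10.82  48.32 107.18  20.47  48.78 -64.22] 19.1
```

Converted, -32 mm is -0.64, 1 mm is 0.02, 5 degrees is 0.5.

```bash
echo '{"offsets":[[0,0,0,-0.64,0.02,0,0],[0,0,0,-0.64,0.02,0,0],[0,0,0,-0.64,0.02,0,0],[0,0.5,0,-0.64,0,0,0],[0,0,0,0,0,0,0]]}' | python3 jog.py|head -2
python3 w.py y1
python3 - <<'E'
from h import *
import pickle
s=pickle.load(open("pics/y1.pkl","rb"));O2=O+1.6*az+.3*ay
print([(c,blobs(s,c,30)) for c in("blue","red","brass")])
print("lug",[proj(s,O2+35.5*az+v*ay).round(0).tolist() for v in(-21,0,21)])
print("A",proj(s,O2+45*ay-90*az),"B",[(th,proj(s,O2-(37+66*np.sin(np.radians(th)))*ay+(-25.5-66*np.cos(np.radians(th)))*az).round(0).tolist()) for th in(90,100,110,120,130)])
E
python3 arm.py -1 116 5 30
```

```text
time: 19.6
tool_pos: [497.2, 89.1, 228.9]
[('blue', [(1184, [272.1, 158.6], [261, 129, 23, 60]), (3172, [53.0, 337.1], [12, 310, 97, 56])]), ('red', []), ('brass', [(291, [148.7, 111.2], [143, 99, 13, 26])])]
lug [[275.0, 187.0], [275.0, 156.0], [274.0, 124.0]]
A [275.9  111.26] B [(90, [278.0, 268.0]), (100, [278.0, 272.0]), (110, [278.0, 274.0]), (120, [277.0, 273.0]), (130, [277.0, 269.0])]
now yz [  2.44 -51.08  97.96] want -56.04606136644719 31.259012587022386 Fadp [-0.31  0.94  0.55]
trans(tool) [-10.8   -2.23  66.02] rot [-0.07 -0.01 -0.69] trans after rot [-10.76  -2.44  66.02] q [-81.11 -11.55  51.13 121.35  37.87  46.58 -67.89] 19.65
```

```bash
python3 - <<'E'
from h import *
import pickle
s=pickle.load(open("pics/y1.pkl","rb"));O2=O+1.6*az+.3*ay;M=np.array([ax,ay,az])
m=mask(s,"blue");m[:,:200]=0;c=max(cv2.findContours(m,0,1)[0],key=cv2.contourArea);vx,vy,*_=cv2.fitLine(c,cv2.DIST_L2,0,.01,.01).ravel();print("lug angle in image from vertical",np.degrees(np.arctan(vx/vy)))
S=snap("scene");D=snap("side");r=[max(blobs(q,"red",4),key=lambda b:b[0]) for q in(S,D)];print(r)
x,e=tri([(S,*r[0][1]),(D,*r[1][1])]);v=M@(x-O2);print(v,e,"theta",np.degrees(np.arctan2(-v[1]-37,-(v[2]+25.5))))
E
```

```text
lug angle in image from vertical 3.6990638Traceback (most recent call last):
  File "<stdin>", line 5, in <module>
ValueError: max() iterable argument is empty
```

Converted, -11 mm is -0.22, 33 mm is 0.66.

```bash
echo '{"offsets":[[0,0,0,-0.22,0.01,0.66,0],[0,0,0,0,0,0.66,0],[0,0,0,0,0,0,0],[0,0,0,0,0,0,0]]}' | python3 jog.py|head -2
python3 - <<'E'
from h import *
O2=O+1.6*az+.3*ay;M=np.array([ax,ay,az])
S=snap("scene");D=snap("side");r=[blobs(q,"red",3) for q in(S,D)];print(r)
if r[0] and r[1]:
    r=[max(q,key=lambda b:b[0]) for q in r];x,e=tri([(S,*r[0][1]),(D,*r[1][1])]);v=M@(x-O2);print(v,e,"theta",np.degrees(np.arctan2(-v[1]-37,-(v[2]+25.5))))
E
python3 arm.py -1 114 8 5;python3 arm.py -1 90 20 0|tail -1
```

```text
time: 20.15
tool_pos: [531.0, 82.3, 172.9]
[[(16, [246.6, 183.2], [244, 181, 6, 6])], []]
now yz [  3.95 -50.21  32.64] want -68.11715609509011 7.870643205227914 Fadp [-0.16 -0.66  0.14]
trans(tool) [-20.02  -4.05  23.08] rot [ 0.27  2.95 -0.01] trans after rot [-21.18  -3.95  22.04] q [-82.8    1.35  64.73 123.62  24.26  30.18 -53.41] 20.25
trans(tool) [-32.85  -4.15  44.64] rot [ 0.27 14.95  0.02] trans after rot [-43.26  -3.95  34.68] q [-82.8    1.35  64.73 123.62  24.26  30.18 -53.41] 20.25
```

Converted, -6 mm is -0.12, -3 mm is -0.06, 3 degrees is 0.3.

```bash
echo '{"offsets":[[0,0.3,0,-0.4,-0.02,0.16,0],[0,0.4,0,-0.12,0,0.28,0],[0,0.4,0,-0.06,0,0.18,0],[0,0.4,0,-0.06,0,0.14,0],[0,0,0,0,0,0,0]]}' | python3 jog.py|grep -v rot
python3 arm.py -1 90 20 0;python3 arm.py -1 70 28 0|tail -1
```

```text
time: 20.75
tool_pos: [526.2, 64.0, 145.4]
ft_force: [0.2, -0.5, -0.7]
grip_width: 0.5
grasp_force: 0.0
now yz [ -9.37 -70.33   7.05] want -79.0 -14.737778423417648 Fadp [-0.04 -0.4  -0.84]
trans(tool) [-13.8   10.    18.64] rot [-1.79  5.58 -0.24] trans after rot [-15.6    9.37  17.51] q [-74.11   1.5   68.78 128.96 -11.69  19.6   -9.89] 20.75
trans(tool) [-18.43  10.53  35.1 ] rot [-1.78 13.58 -0.36] trans after rot [-26.26   9.37  30.09] q [-74.11   1.5   68.78 128.96 -11.69  19.6   -9.89] 20.75
```

Converted, 2 mm is 0.04, -5 mm is -0.1.

```bash
echo '{"offsets":[[0,0,0,-0.1,0.1,0.04,0],[0,0,0,-0.06,0.1,0.06,0],[0,0,0,0,0,0,0]]}' | python3 jog.py|grep -v rot
python3 arm.py -1 90 14 0
```

```text
time: 21.05
tool_pos: [536.9, 54.6, 144.9]
ft_force: [0.5, 0.0, -0.0]
grip_width: -0.1
grasp_force: 0.0
now yz [  1.72 -75.94   0.08] want -79.0 -15.838859148403658 Fadp [ 0.45  0.18 -0.26]
trans(tool) [-6.9  -1.29 14.71] rot [-1.68 -0.34  0.06] trans after rot [-6.82 -1.72 14.71] q [-68.68   4.32  66.39 127.79 -21.97  20.46   1.19] 21.05
```

```bash
echo '{"offsets":[[0,0,0,-0.08,0.02,0.14,0],[0,0,0,-0.06,0,0.16,0],[0,0,0,0,0,0,0]]}' | python3 jog.py|grep -v rot
python3 arm.py -1 90 14 0;python3 arm.py -1 65 16 0|tail -1
```

```text
time: 21.35
tool_pos: [543.0, 49.4, 129.8]
ft_force: [0.3, 0.3, 1.6]
grip_width: 0.1
grasp_force: 0.5
now yz [  0.59 -79.08 -16.69] want -79.0 -15.838859148403658 Fadp [0.98 0.34 1.23]
trans(tool) [ 0.28 -0.62 -0.79] rot [-1.81 -0.29  0.09] trans after rot [ 0.28 -0.59 -0.81] q [-59.97   7.84  59.85 127.91 -33.87  19.92  13.04] 21.35
trans(tool) [-4.29 -0.02 18.17] rot [-1.81  1.71  0.06] trans after rot [-4.83 -0.59 18.02] q [-59.97   7.84  59.85 127.91 -33.87  19.92  13.04] 21.35
```

Converted, 6 mm is 0.12, 1 mm is 0.02, 1 degrees is 0.1.

```bash
echo '{"offsets":[[0,0,0,-0.05,0.02,0.12,0],[0,0.1,0,-0.03,0.02,0.12,0],[0,0.1,0,-0.01,0,0.12,0],[0,0,0,0,0,0,0]]}' | python3 jog.py|grep -v rot
python3 arm.py -1 65 16 0;python3 arm.py -1 40 18 0|tail -1
```

```text
time: 21.75
tool_pos: [552.8, 45.4, 114.5]
ft_force: [0.3, 0.2, 0.0]
grip_width: -0.2
grasp_force: 0.1
now yz [  2.04 -79.81 -35.27] want -78.75048756633223 -35.346256971757214 Fadp [ 0.22  0.28 -0.1 ]
trans(tool) [ 1.   -2.03  0.43] rot [-1.8  -0.25 -0.05] trans after rot [ 1.   -2.04  0.36] q [-46.7   10.41  49.17 127.97 -49.56  19.83  29.83] 21.75
trans(tool) [ 1.79 -1.56 15.32] rot [-1.8   1.75 -0.08] trans after rot [ 1.32 -2.04 15.31] q [-46.7   10.41  49.17 127.97 -49.56  19.83  29.83] 21.75
```

Converted, 5 mm is 0.1, 1 mm is 0.02.

```bash
echo '{"offsets":[[0,0,0,0.02,0,0.1,0],[0,0,0,0.02,0,0.1,0],[0,0,0,0.02,0,0.1,0],[0,0,0,0,0,0,0]]}' | python3 jog.py|grep -v rot
python3 arm.py -1 40 16 0;python3 arm.py -1 20 16 0|tail -1
```

```text
time: 22.15
tool_pos: [561.5, 50.2, 102.8]
ft_force: [0.4, -0.8, -0.1]
grip_width: -0.1
grasp_force: 0.3
now yz [  2.07 -72.5  -48.79] want -74.07142348835615 -49.22048837565929 Fadp [ 0.5  -0.66 -0.42]
trans(tool) [-1.63 -2.07  0.04] rot [-1.74 -0.21  0.05] trans after rot [-1.63 -2.07 -0.02] q [-43.6   12.87  45.71 127.49 -55.47  19.16  34.76] 22.15
trans(tool) [ 2.95 -1.7  12.1 ] rot [-1.74 -0.21  0.05] trans after rot [ 2.99 -2.07 12.03] q [-43.6   12.87  45.71 127.49 -55.47  19.16  34.76] 22.15
```

```bash
echo '{"offsets":[[0,0,0,0.03,0,0.12,0],[0,0,0,0.03,0,0.12,0],[0,0,0,0,0,0,0]]}' | python3 jog.py|grep -v rot
python3 arm.py -1 20 16 0;python3 arm.py -1 0 16 0|tail -1
```

```text
time: 22.45
tool_pos: [568.3, 55.1, 93.3]
ft_force: [0.3, -0.3, 1.8]
grip_width: 0.0
grasp_force: 0.1
now yz [  1.58 -65.82 -59.45] want -66.3051946619293 -59.529247877669235 Fadp [ 1.2  -0.18  1.39]
trans(tool) [-0.49 -1.59 -0.01] rot [-1.76 -0.25  0.07] trans after rot [-0.49 -1.58 -0.06] q [-41.31  14.7   42.95 127.03 -59.8   18.63  38.26] 22.45
trans(tool) [ 8.54 -1.24 10.92] rot [-1.76 -0.25  0.07] trans after rot [ 8.59 -1.58 10.84] q [-41.31  14.7   42.95 127.03 -59.8   18.63  38.26] 22.45
```

Converted, 4 mm is 0.08, 3 mm is 0.06.

```bash
echo '{"offsets":[[0,0,0,0.06,0,0.08,0],[0,0,0,0.08,0,0.04,0],[0,0,0,0,0,0,0]]}' | python3 jog.py|grep ft_;python3 arm.py -1 0 16 0
echo '{"offsets":[[0,0,0,0.04,0,0.012,0],[0,0,0,0,0,0,0]]}' | python3 jog.py|grep ft_;python3 arm.py -1 0 16 0|head -1
echo '{"offsets":[[0,0,0,0.04,0,0.012,0],[0,0,0,0,0,0,0]]}' | python3 jog.py|grep ft_;python3 arm.py -1 0 16 0|head -1
```

```text
ft_force: [0.4, -2.1, 0.3]
now yz [  1.1  -57.89 -63.76] want -54.57387865532151 -67.5 Fadp [ 1.03 -1.84 -0.23]
trans(tool) [ 2.15 -0.96  4.55] rot [-1.77 -0.2   0.06] trans after rot [ 2.16 -1.1   4.51] q [-41.41  15.68  42.15 126.61 -61.03  18.2   38.42] 22.75
ft_force: [0.4, -1.8, 0.6]
now yz [  0.97 -56.37 -63.87] want -54.57387865532151 -67.5 Fadp [ 1.12 -1.59  0.01]
ft_force: [-0.4, -2.2, -1.3]
now yz [  0.86 -54.07 -63.85] want -54.57387865532151 -67.5 Fadp [-0.4  -2.17 -1.24]
```

Converted, 2 mm is 0.04, 0.6 mm is 0.012.

```bash
echo '{"offsets":[[0,0,0,0.04,0,0.012,0],[0,0,0,0,0,0,0]]}' | python3 jog.py|grep ft_;python3 arm.py -1 0 16 0|head -1
echo '{"offsets":[[0,0,0,0.04,0,0.012,0],[0,0,0,0,0,0,0]]}' | python3 jog.py|grep ft_;python3 arm.py -1 0 16 0|head -1
echo '{"offsets":[[0,0,0,0.04,0,0.012,0],[0,0,0,0,0,0,0]]}' | python3 jog.py|grep ft_;python3 arm.py -1 0 16 0|head -1
echo '{"offsets":[[0,0,0,0.04,0,0.012,0],[0,0,0,0,0,0,0]]}' | python3 jog.py|grep ft_;python3 arm.py -1 0 16 0|head -1
```

```text
ft_force: [-0.7, -3.4, -1.3]
now yz [  0.92 -52.91 -64.09] want -54.57387865532151 -67.5 Fadp [-0.34 -3.42 -1.29]
ft_force: [-4.0, -6.6, 0.2]
now yz [  0.81 -52.38 -64.42] want -54.57387865532151 -67.5 Fadp [-1.4  -7.52  1.08]
ft_force: [-6.6, -8.7, 2.5]
now yz [  0.8  -52.04 -64.77] want -54.57387865532151 -67.5 Fadp [ -1.88 -10.37   3.92]
ft_force: [-11.0, -11.8, 5.2]
now yz [  0.86 -51.78 -65.07] want -54.57387865532151 -67.5 Fadp [ -3.33 -14.63   7.88]
```

Converted, -4 mm is -0.08, -20 mm is -0.4.

```bash
echo '{"offsets":[[0,0,0,-0.24,0,-0.08,0],[0,0,0,-0.4,0,-0.4,0],[0,0,0,-0.4,0,-0.4,0],[0,0,0,0,0,0,0],[0,0,0,0,0,0,0]]}' | python3 jog.py|grep -v rot
python3 - <<'E'
from h import *
import pickle
O2=O+1.6*az+.3*ay;M=np.array([ax,ay,az])
S=snap("scene");D=snap("side");W=snap("wrist")
for n,s in(("S",S),("D",D),("W",W)):
    print(n,[(c,[b[:2] for b in blobs(s,c,5)]) for c in("red","brass")])
    print("B",[(th,proj(s,O2-(40+60*np.sin(np.radians(th)))*ay+(-25.5-62*np.cos(np.radians(th)))*az).round(0).tolist()) for th in(0,10,20,40,90)], "A0",proj(s,O2+45*ay-87*az).round(0))
r=[max([b for b in blobs(s,"red",5) ],key=lambda b:b[0],default=None) for s in(S,D)]
if all(r): x,e=tri([(S,*r[0][1]),(D,*r[1][1])]);print(M@(x-O2),e)
E
python3 arm.py -1 0 16 0
```

```text
time: 24.45
tool_pos: [545.5, 19.9, 114.9]
ft_force: [0.4, -0.9, 0.5]
grip_width: 0.1
grasp_force: 0.0
S [('red', [(7, [249.0, 195.0]), (7, [252.9, 199.1])]), ('brass', [(15, [148.7, 119.9]), (8, [88.5, 132.5]), (27, [201.1, 205.7])])]
B [(0, [251.0, 194.0]), (10, [252.0, 196.0]), (20, [254.0, 197.0]), (40, [255.0, 198.0]), (90, [250.0, 190.0])] A0 [237. 181.]
D [('red', [(31, [271.6, 188.8])]), ('brass', [(13, [259.6, 171.2]), (18, [226.1, 194.9])])]
B [(0, [272.0, 189.0]), (10, [273.0, 191.0]), (20, [273.0, 192.0]), (40, [273.0, 192.0]), (90, [265.0, 182.0])] A0 [266. 176.]
W [('red', [(187, [274.9, 169.9]), (26, [289.7, 169.5])]), ('brass', [(694, [79.0, 19.0]), (45, [257.4, 123.9])])]
B [(0, [278.0, 158.0]), (10, [278.0, 173.0]), (20, [277.0, 188.0]), (40, [277.0, 215.0]), (90, [273.0, 260.0])] A0 [279.  33.]
[ -2.83 -32.45 -90.57] [1.5046978683074694, 1.5046978683074541]
now yz [   2.08 -105.94  -36.04] want -54.57387865532151 -67.5 Fadp [-0.09 -0.32  0.56]
trans(tool) [40.44 -0.55 44.68] rot [-1.83 -0.33  0.16] trans after rot [40.7  -2.08 44.4 ] q [-42.5    9.39  48.57 128.87 -51.56  20.95  35.53] 24.6
```

```bash
cat > tb.py <<'E'
from h import *
O2=O+1.6*az+.3*ay;M=np.array([ax,ay,az])
S=snap("scene");D=snap("side");W=snap("wrist")
def c(s,lo):
    m=mask(s,"red");ys,xs=np.nonzero(m);b=[xs.mean(),ys.mean()];return b,len(xs)
r=[c(s,5) for s in(S,D,W)];print(r)
x,e=tri([(s,*q[0]) for s,q in zip((S,D,W),r)]);print(M@(x-O2),e)
x,e=tri([(D,*r[1][0]),(W,*r[2][0])]);print(M@(x-O2),e)
m=mask(W,"red");ys,xs=np.nonzero(m);print(xs.min(),xs.max(),ys.min(),ys.max())
E
python3 tb.py; echo '{"offsets":[[0,0,0,0,0,-0.7,0],[0,0,0,0,0,0,0],[0,0,0,0,0,0,0]]}' | python3 jog.py|head -2; python3 tb.py
```

```text
[([np.float64(251.45454545454547), np.float64(197.8181818181818)], 11), ([np.float64(271.6), np.float64(188.93333333333334)], 30), ([np.float64(277.51363636363635), np.float64(168.21818181818182)], 220)]
[ -2.14 -49.13 -85.25] [5.390037778578989, 4.207996721039362, 1.8608903004397912]
[ -0.43 -49.13 -80.7 ] [0.17608243162248077, 0.1760824316227022]
267 293 160 177
time: 25.05
tool_pos: [533.8, 18.2, 133.8]
[([np.float64(251.375), np.float64(195.03125)], 32), ([np.float64(271.62068965517244), np.float64(189.0344827586207)], 29), ([np.float64(277.2142857142857), np.float64(166.73015873015873)], 126)]
[ -0.55 -50.35 -81.2 ] [0.9162224615566702, 0.7722921853920426, 0.2530776679572862]
[ -0.52 -50.26 -80.37] [0.11563057598042643, 0.11563057598025624]
268 291 158 173
```

```bash
echo '{"offsets":[[0,0,0,-0.3,0,-0.5,0],[0,0,0,0,0,0,0],[0,0,0,0,0,0,0],[0,0,0,0,0,0,0],[0,0,0,0,0,0,0]]}' | python3 jog.py|grep -v rot
python3 tb.py; python3 -c "
from station import manip
print(manip.close_job())"
```

```text
time: 25.7
tool_pos: [519.2, 1.9, 149.3]
ft_force: [0.6, 0.6, -0.5]
grip_width: 0.2
grasp_force: 0.0
[([np.float64(251.38235294117646), np.float64(194.7941176470588)], 34), ([np.float64(271.53333333333336), np.float64(189.0)], 30), ([np.float64(277.23312883435585), np.float64(144.49693251533742)], 163)]
[ -0.5  -49.73 -81.18] [0.9556049841562096, 0.7342941492257461, 0.29264920589910937]
[ -0.69 -49.6  -80.51] [0.14012250985966343, 0.1401225098596987]
268 290 137 153
the job is handed in; nothing more can be done
None
```

The job is handed in at about 26 s; no verdict came back. By camera and force the cap is pressed home, both cam arms measure down (about 0 and 3 degrees), the gripper is clear, and I never went near the bottle or brush.

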